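# Put the front-hub job back in its holders

## Robot

A 7-joint arm with a two-finger parallel gripper is mounted at the origin on a cart in front of the work surface, level with it; the furniture and walls round the work are solid. World frame = base frame: x ahead of the robot, y to its left, z up, the work surface at z = 0. Lengths are in m, angles in rad, forces in N, time in s.
With the tool pointing down it reaches from about 0.425 to 0.925 m from the base axis. Payload 6.8 kg.
Tool frame: the origin (TCP) lies on the centre line of the jaws, within the pads' length; the fingertips stand ahead of it and the grasp point (between the pads) lies 11 mm behind it (r.tcp_to_tips is the z of the fingertips in the tool frame, in m); z points along the fingers, y is the line along which they close (so a half turn about z gives the same grasp; the last joint's range is limited). The gripper opens to 85 mm and grips with 20 to 120 N. Pads are 22 mm wide; open, the fingers measure 114 mm over their backs; the gripper's body (76 mm by 85 mm) begins 54 mm behind the grasp point. The pads swing forward as they close: fully open they stand 13 mm farther back than shut.
Start: joints at [-1.295, 0.477, 0.022, 1.555, -0.011, 1.109, -0.083], TCP at [0.253, 0.626, 0.239] pointing down, gripper open.
Joint ranges: [-2.96, 2.96], [-0.34, 2.1], [-1.41, 1.46], [0.24, 2.44], [-1.37, 4.51], [0.17, 1.92], [-2.96, 2.96]. Speed limits (rad/s): [2.39, 2.39, 3.14, 3.14, 3.14, 3.14, 3.14].

## Interface

Orientations are given as a rotation vector (axis times angle).
In Python, from bench import r, optics gives the robot as it stands.
- The arm moves only by the shell command python3 -m creep 'ROWS' [FORCE]. ROWS is a JSON object whose one key "rows" holds a list of rows, each a list of 7 numbers: the shift along the tool's x, y, z in units of 25 mm (1.0 is 25 mm), then the turn, a rotation vector about the tool's x, y, z in units of 8 degrees (1.0 is 8 degrees), then the finger opening in mm, from 0 to 85.4. A call has 1 to 10 rows; each row is the pose to reach, as a shift and turn from the pose commanded when the call began, along the tool's axes at that moment; what a row does not reach only later rows make up. A row lasts 1/8 s, in which the tool goes at most 62.5 mm and 10.7 degrees, less where a joint would pass 70% of its speed; a pose out of reach is approached as far as the arm can. A call with a gripper value outside its range is refused whole. The fingers move at their own pace and stop on an object; FORCE is the grip in N (left out, the last holds). Time passes only in rows, so rows that repeat a pose let the fingers close. It gives the time, the measured TCP pose, the force, the opening and the grip force at its end, in the units of the state.
- r.get_obs(): the state, without advancing time (a new reading comes with each control period).
- optics.grab_frame(name): name is "scene" or "side" or "wrist"; returns a dict with "color" (420x560x3 uint8, blue, green, red), "K" (3x3 intrinsics, pixels), "R" (3x3) and "t" (3): a world point X has camera coordinates R X + t. Camera axes: x right, y down, z forward; pixel columns grow to the right and rows downward; lengths in m; the calibration is good to about 2 mm. A picture is of the moment at which its call begins. There is no depth.
- r.hand_in(): hands the job in; it is judged then, once.
The state is a dict: "clock": time; "joints": joint angles; "qvel": joint speeds; "tau": joint torques, N m; "tcp_pos": TCP position; "orientation": TCP orientation; "contact_force": force on the tool from outside, world axes, zero at the start; "moment": the same for the moment, N m; "grip_width": finger opening in m; "gripper_force": force on a finger pad.
Only numpy, scipy, OpenCV 4.12 (cv2) and the standard library are available. Lean on these libraries where they do the work, as an engineer would, in place of code of your own. Each camera call takes 0.05 s, during which the arm holds its last target. There are 200 camera calls.

## Task

Put the front-hub job away: press each combination spanner flat into the spring-clip rack made to its length, right down onto the saddles so that both clips have closed over its shank, with its middle at the rack's middle (either way round); set the hub in the axle cradle with its axle ends in the vees, and lay the small hex key flat in the channel of the L-shaped holder. Leave everything released and at rest.

Things in the scene. Friction and masses are not known exactly. Their poses are not given: they have to be found in the camera images.
- spanner_15: the longer combination spanner, steel, 216 mm long, 33 mm wide over the open jaw, 27 mm over the ring, 6 mm thick, 0.13 kg; its straight shank is 13 mm wide from y = -78 to 72 mm. Lies flat on the bench. Origin: underside, at the middle of its length, on the shank's centre line to 1 mm; y runs along the spanner to the open jaw, z up
- spanner_10: the shorter combination spanner, steel, 167 mm long, 22 mm wide over the jaw, 5 mm thick, 0.12 kg; its shank is 9 to 10 mm wide from y = -60 to 58 mm. Lies flat. Origin: underside, at the middle of its length, on the shank's centre line to 1 mm; y runs along the spanner to the open jaw, z up
- hex_key_5: small bright L-shaped hex key, 8 mm bar, 41 x 119 mm over all, 0.04 kg, lying flat. Origin: underside, centre of the 41 x 119 mm rectangle round it (off the bar). Long leg along y at x = -16 mm, from y = -60 to 50 mm; short leg along x at y = +55 mm, out to x = +20 mm; z up
- hub_axle (a point): grey metal front hub, 0.16 kg, lying on its flanges: the middle of its axis, 21 mm above the bench; y along the axis (it may be rolled about y, so x and z may point anyhow; it may go either way round). Barrel 22 mm in diameter to 21 mm either side of this point, then flanges 42 mm in diameter to 39 mm, then axle stubs 8 to 10 mm in diameter to 50 mm
- rack_long: spring-clip rack for the longer spanner, fixed, grey base 44 x 220 x 8 mm. Origin: underside centre; y along it. Clips 45 mm either side of the middle, 75 mm free between: saddle top at z = 18 mm (spanner's underside when home) between steel leaves 9 mm apart at z = 27, flaring to 20 mm at z = 40. The spanner pressed down (3 to 10 N in all) spreads them; they close over its edges
- rack_short: spring-clip rack for the shorter spanner, fixed, grey base 44 x 170 x 8 mm. Origin: underside centre; y along it. As the long one, with clips 38 mm either side of the middle, 60 mm free between them: saddle top at z = 18 mm (spanner's underside when home) between steel leaves 6 mm apart at z = 26, flaring to 17 mm at z = 39; same pressing force
- cradle_vee (a point): axle cradle, fixed: grey base 62 x 114 x 8 mm, a vee of bent 6 mm steel bar at each end (inner faces 43.5 mm from the middle, mouths 40 mm wide, tops 46 mm above the bench). This point, 34 mm above the bench midway between the vees, is where the middle of the hub's axis rests, flanges hanging between the bars 4.5 mm from each; y from vee to vee
- key_holder: hex key holder, fixed: grey base 62 x 138 mm, black guide blocks 7.5 mm high on its floor leave an L-shaped channel, outlined on the floor, 3.5 mm wider than the key on each side. Origin: underside centre; frame as the key's (long leg along y at x = -16 mm, short leg along x at y = +55 mm): the seated key has its x, y and yaw, and z = 6 mm. No guides beside the long leg from y = -36 to 26 mm
- hub_front: the same front hub once more, by its own origin, which lies 21 mm off the axis, at the middle of its length (on the underside only while the hub is unrolled); use the axle point instead

How it is judged:
By the outcome, as a careful person would: the job done as asked, in the order asked, and still so for the second after the job is handed in, with the robot touching nothing.
It also fails if it takes over 106 s, if anything falls off the work surface, if the arm or the gripper's body presses on something with over 40 N, if the wrist force passes 120 N, or if a joint passes its speed limit or range.

## Working session

There is one attempt and no reset: what is moved stays moved. The work goes in short steps, Python scripts to look and compute and a shell command to move; the robot and the scene stay as the last step left them, time stands still between calls to the robot, and variables do not carry over. Pictures are saved under pics/ and viewed, at most 14 in all, crops included, and the job is handed in when it is done.

```bash
ls; mkdir -p pics
python3 - <<'E'
from bench import r, optics
import cv2
for n in ["scene","side","wrist"]:
    f=optics.grab_frame(n); cv2.imwrite(f"pics/{n}0.png",f["color"])
    print(n,f["K"].tolist(),f["R"].round(3).tolist(),f["t"].round(3).tolist(), (-f["R"].T@f["t"]).round(3))
print(r.get_obs(), r.tcp_to_tips)
E
```

```text
pics
scene [[473.58479344377577, 0.0, 286.8972798840747], [0.0, 473.58479344377577, 207.8192976749106], [0.0, 0.0, 1.0]] [[0.5, -0.866, 0.013], [-0.511, -0.307, -0.803], [0.699, 0.395, -0.596]] [-0.278, 0.311, 0.826] [-0.279 -0.471  0.746]
side [[427.0445930076743, 0.0, 279.6902055649223], [0.0, 427.0445930076743, 208.71824222307401], [0.0, 0.0, 1.0]] [[-0.999, -0.049, 0.002], [-0.027, 0.517, -0.855], [0.041, -0.854, -0.518]] [0.536, 0.059, 1.068] [0.494 0.909 0.603]
wrist [[308.70670024525583, 0.0, 280.90224840865557], [0.0, 308.70670024525583, 213.00261296490734], [0.0, 0.0, 1.0]] [[0.373, 0.928, -0.0], [0.894, -0.36, 0.267], [0.248, -0.1, -0.964]] [-0.675, -0.036, 0.377] [0.19  0.651 0.373]
{'clock': 0.15, 'joints': array([-1.29506467,  0.47763934,  0.02235011,  1.55620859, -0.01148922,
        1.10934837, -0.0831292 ]), 'qvel': array([-0.00071244, -0.00365523,  0.00111071, -0.00358045, -0.00175094,
        0.00010302, -0.00092408]), 'tau': array([ 2.49212469e-03, -5.96925652e+01,  1.61002435e+00, -2.81491792e+01,
        1.26229340e-02,  6.58619480e-03, -2.05377654e-05]), 'tcp_pos': array([0.25261073, 0.62545644, 0.23853627]), 'orientation': array([-5.99209744e-01, -3.08374754e+00,  2.30251064e-03]), 'contact_force': array([-0.48947982, -0.52059201,  0.12326362]), 'moment': array([-0.04537008, -0.04272043,  0.01783829]), 'gripper_force': 0.0, 'grip_width': 0.0853306105757481} 0.008
```

View pics/scene0.png

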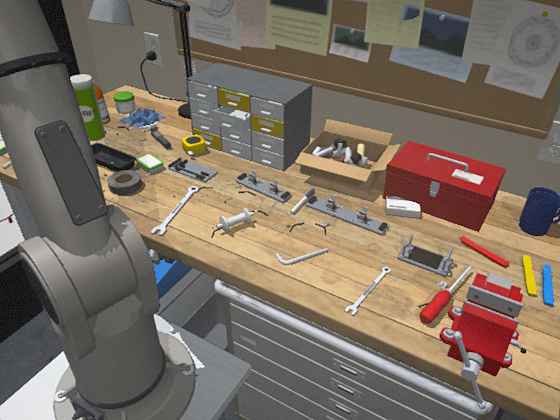

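View pics/side0.png

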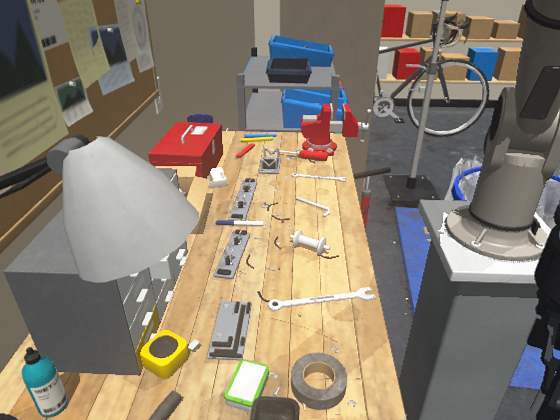

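The scene view shows spanner_15 (175,210), the hub (237,220), the key (303,257) and spanner_10 (368,290). It also shows the key holder (192,170), racks at (263,186) and (346,212), and the cradle (427,255). Next I'll get coarse positions.

```bash
cat > h.py <<'E'
import numpy as np, cv2
from scipy.spatial.transform import Rotation as Ro
from bench import r, optics
def back(f,uv,z=0.0):
    d=f["R"].T@np.linalg.inv(f["K"])@np.array([uv[0],uv[1],1.0]); c=-f["R"].T@f["t"]
    return c+d*(z-c[2])/d[2]
def proj(f,X):
    p=f["K"]@(f["R"]@np.asarray(X,float)+f["t"]); return p[:2]/p[2]
def ortho(f,x0,x1,y0,y1,s,z=0.0):
    # top view: columns = -y (left is +y), rows = -x (up is +x); s m/px
    W,H=int(round((y1-y0)/s)),int(round((x1-x0)/s))
    P=f["K"]@np.c_[f["R"],f["t"]]
    M=P@np.array([[0,-s,x1],[-s,0,y1],[0,0,z],[0,0,1]])
    return cv2.warpPerspective(f["color"],M,(W,H),flags=cv2.INTER_CUBIC|cv2.WARP_INVERSE_MAP)
def grid(im,x0,x1,y0,y1,s,step=0.05):
    for x in np.arange(np.ceil(x0/step)*step,x1,step):
        v=int((x1-x)/s); cv2.line(im,(0,v),(im.shape[1],v),(255,255,0),1); cv2.putText(im,f"{x:.2f}",(0,v-1),0,.35,(0,0,255),1)
    for y in np.arange(np.ceil(y0/step)*step,y1,step):
        u=int((y1-y)/s); cv2.line(im,(u,0),(u,im.shape[0]),(255,255,0),1); cv2.putText(im,f"{y:.2f}",(u+1,10),0,.35,(0,0,255),1)
    return im
def go(X,yaw=None):
    """shift (25 mm) and turn (8 deg) in tool axes to TCP X, pointing down, tool y axis at angle yaw (deg, mod 180)"""
    o=r.get_obs(); R=Ro.from_rotvec(o["orientation"]); 
    d=R.inv().apply(np.asarray(X)-o["tcp_pos"])/0.025
    ty=R.as_matrix()[:,1]; cur=np.degrees(np.arctan2(ty[1],ty[0]))
    if yaw is None: yaw=cur
    t=np.zeros(3)
    best=None
    for k in (0,180,-180,360):
        y=np.radians(yaw+k); yv=np.array([np.cos(y),np.sin(y),0]); z=np.array([0,0,-1.])
        G=Ro.from_matrix(np.c_[np.cross(yv,z),yv,z]); v=(R.inv()*G).as_rotvec()/np.radians(8)
        if best is None or np.linalg.norm(v)<np.linalg.norm(best): best=v
    print("shift",d.round(3),"turn",best.round(3),"cur yaw",cur.round(1),"j7",o["joints"][6].round(2),"clk",o["clock"])
E
python3 - <<'E'
from h import *
f=optics.grab_frame("scene")
for n,p in dict(s15a=(195,188),s15b=(155,232),hub=(237,222),key=(303,257),s10a=(387,269),s10b=(350,312),kh=(192,170),rl1=(240,178),rl2=(288,196),rr1=(308,197),rr2=(384,228),crad=(427,260)).items(): print(n,back(f,p).round(3))
a=(0.4,0.95,-0.45,0.55,0.00125)
cv2.imwrite("pics/o1.png",grid(ortho(f,*a),*a))
E
```

```text
s15a [0.544 0.289 0.   ]
s15b [0.342 0.251 0.   ]
hub [0.478 0.101 0.   ]
key [ 0.449 -0.105 -0.   ]
s10a [ 0.511 -0.287 -0.   ]
s10b [ 0.353 -0.266  0.   ]
kh [0.613 0.356 0.   ]
rl1 [0.651 0.211 0.   ]
rl2 [0.644 0.048 0.   ]
rr1 [ 0.668 -0.001  0.   ]
rr2 [ 0.648 -0.228  0.   ]
crad [ 0.587 -0.356  0.   ]
```

View pics/o1.png

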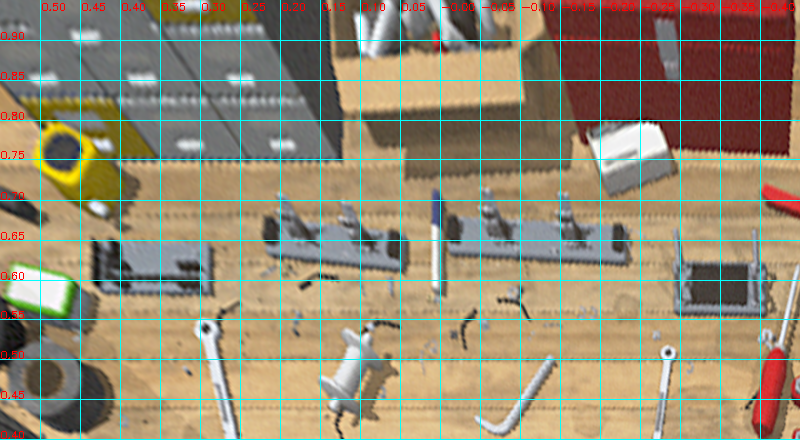

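```bash
python3 -c "
from h import *
go((0.47,0.2,0.27),90); go((0.47,-0.2,0.27),90)"
```

```text
shift [-14.436 -12.53   -1.237] turn [-8.000e-03 -1.000e-03 -2.749e+00] cur yaw 68.0 j7 -0.08 clk 0.2
shift [-20.427 -27.367  -1.219] turn [-8.000e-03 -1.000e-03 -2.749e+00] cur yaw 68.0 j7 -0.08 clk 0.2
```

```bash
python3 -m creep '{"rows":[[-14.4,-12.5,-1.2,0,0,-2.75,85],[-14.4,-12.5,-1.2,0,0,-2.75,85],[-14.4,-12.5,-1.2,0,0,-2.75,85],[-14.4,-12.5,-1.2,0,0,-2.75,85],[-14.4,-12.5,-1.2,0,0,-2.75,85],[-14.4,-12.5,-1.2,0,0,-2.75,85],[-14.4,-12.5,-1.2,0,0,-2.75,85],[-14.4,-12.5,-1.2,0,0,-2.75,85],[-14.4,-12.5,-1.2,0,0,-2.75,85],[-14.4,-12.5,-1.2,0,0,-2.75,85]]}' 60
python3 - <<'E'
from h import *
f=optics.grab_frame("wrist"); cv2.imwrite("pics/w1.png",f["color"]); print(-f["R"].T@f["t"])
import pickle; pickle.dump(f,open("w1.pkl","wb"))
a=(0.35,0.74,-0.0,0.5,0.000666)
cv2.imwrite("pics/o2.png",grid(ortho(f,*a),*a))
go((0.47,-0.2,0.27),90)
E
```

```text
clock: 1.45
tcp_pos: [0.4691, 0.2021, 0.2692]
orientation: [0.001, -3.141, -0.001]
contact_force: [-0.6, 0.4, -0.6]
grip_width: 0.0847
gripper_force: 0.0
[0.40170012 0.20214287 0.40379811]
shift [-1.2000e-02 -1.6105e+01 -4.2000e-02] turn [ 0.003 -0.004  0.015] cur yaw 90.1 j7 1.07 clk 1.5
```

View pics/o2.png

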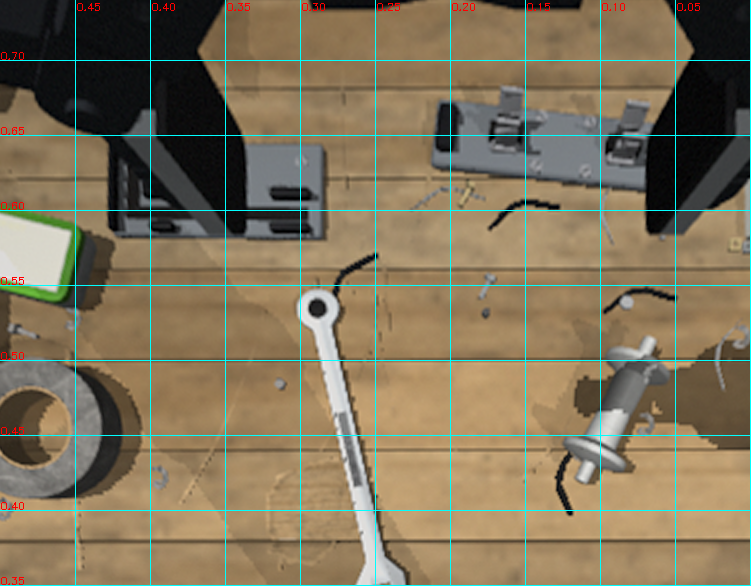

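```bash
python3 -m creep '{"rows":[[-4.0,-4,-1.4,0,0,0,85],[-4.6,-17,-1.4,0,0,0,85],[-4.6,-17,-1.4,0,0,0,85],[-4.6,-17,-1.4,0,0,0,85],[-4.6,-17,-1.4,0,0,0,85],[-4.6,-17,-1.4,0,0,0,85],[-4.6,-17,-1.4,0,0,0,85],[-4.6,-17,-1.4,0,0,0,85],[-4.6,-17,-1.4,0,0,0,85],[-4.6,-17,-1.4,0,0,0,85]]}'
python3 - <<'E'
from h import *
f=optics.grab_frame("wrist"); print(-f["R"].T@f["t"])
import pickle; pickle.dump(f,open("w2.pkl","wb"))
a=(0.34,0.74,-0.43,0.06,0.00065)
cv2.imwrite("pics/o3.png",grid(ortho(f,*a),*a))
go((0.57,0.25,0.3),90)
E
```

```text
clock: 2.75
tcp_pos: [0.5851, -0.2205, 0.3038]
orientation: [0.006, -3.141, -0.003]
contact_force: [-0.6, 0.9, -0.6]
grip_width: 0.0845
gripper_force: 0.0
[ 0.51774566 -0.22076867  0.43846046]
shift [ 0.525 18.826  0.188] turn [ 0.011 -0.003  0.03 ] cur yaw 90.2 j7 1.97 clk 2.8
```

View pics/o3.png

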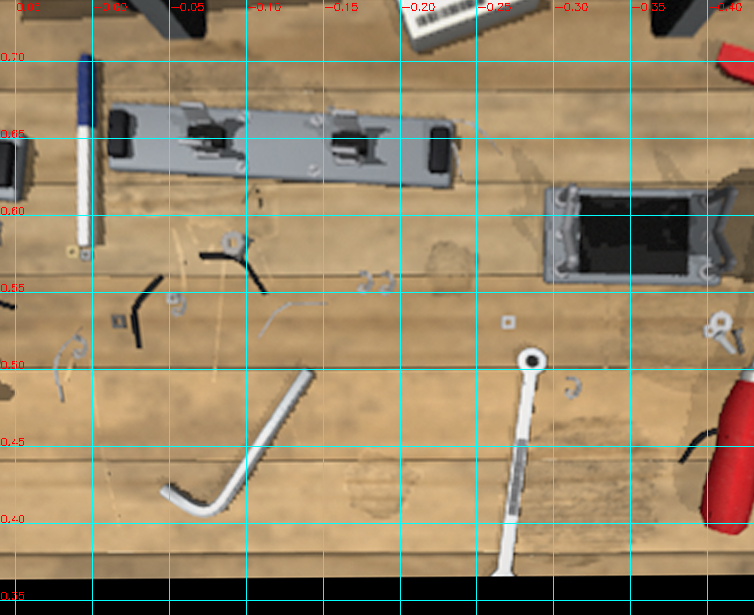

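The ortho view shows rack_long centred at px (282,145), the cradle at (638,236), the key running from (310,374) through the corner (205,512) to (165,490), and spanner_10's ring at (532,361). Next is the view of the left side.

```bash
python3 -m creep '{"rows":[[0.6,18,0.2,0,0,0,85],[0.6,18,0.2,0,0,0,85],[0.6,18,0.2,0,0,0,85],[0.6,18,0.2,0,0,0,85],[0.6,18,0.2,0,0,0,85],[0.6,18,0.2,0,0,0,85],[0.6,18,0.2,0,0,0,85],[0.6,18,0.2,0,0,0,85],[0.6,18,0.2,0,0,0,85],[0.6,18,0.2,0,0,0,85]]}'
python3 - <<'E'
from h import *
f=optics.grab_frame("wrist"); print(-f["R"].T@f["t"])
import pickle; pickle.dump(f,open("w3.pkl","wb"))
a=(0.34,0.74,0.0,0.49,0.00065)
cv2.imwrite("pics/o4.png",grid(ortho(f,*a),*a))
E
```

```text
clock: 4.05
tcp_pos: [0.5697, 0.2245, 0.2995]
orientation: [0.003, 3.141, -0.001]
contact_force: [0.1, -0.5, -0.4]
grip_width: 0.085
gripper_force: 0.0
[0.50216808 0.22494448 0.43404598]
```

View pics/o4.png

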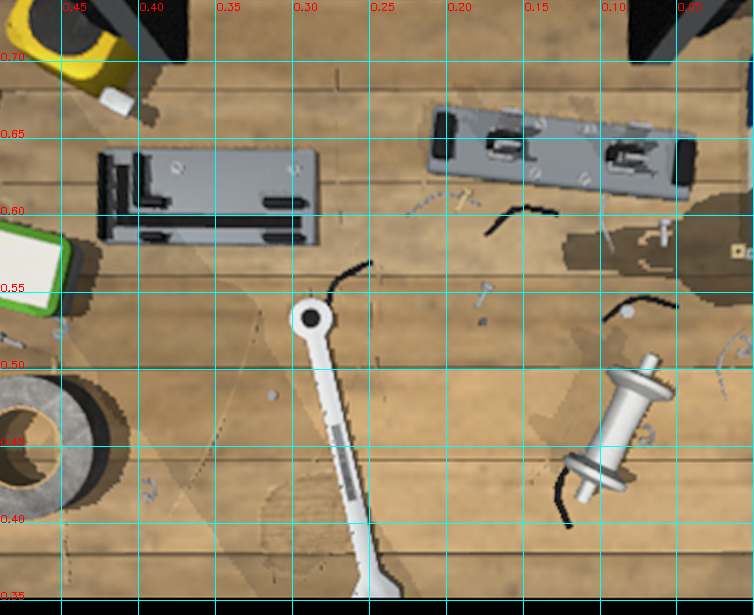

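```bash
cat > fit.py <<'E'
from h import *
import pickle
from scipy.optimize import differential_evolution as DE
def rect(w,h): return np.array([[-w,-h],[w,-h],[w,h],[-w,h],[-w,-h]])/2
def dens(P,n=1e-3):
    o=[]
    for a,b in zip(P[:-1],P[1:]): o.append(np.linspace(a,b,max(2,int(np.linalg.norm(b-a)*1e3))))
    return np.vstack(o)
def circ(c,rr): t=np.linspace(0,2*np.pi,80); return np.c_[c[0]+rr*np.cos(t),c[1]+rr*np.sin(t)]
def fit(f,segs,z,g,lim=(.008,.008,4)):
    im=cv2.GaussianBlur(f["color"],(0,0),1.0).astype(np.float32)
    G=np.sqrt((cv2.Sobel(im,cv2.CV_32F,1,0)**2+cv2.Sobel(im,cv2.CV_32F,0,1)**2).sum(2)); G=np.minimum(G,np.percentile(G,97))
    L=np.vstack([dens(np.array(s)/1000) for s in segs])
    def pts(p):
        t=np.radians(p[2]); c,s=np.cos(t),np.sin(t)
        X=np.c_[p[0]+c*L[:,0]-s*L[:,1],p[1]+s*L[:,0]+c*L[:,1],np.full(len(L),z)]
        q=(f["K"]@(f["R"]@X.T+f["t"][:,None])); return (q[:2]/q[2]).T
    def cost(p):
        q=pts(p).astype(np.float32); return -float(cv2.remap(G,q[:,0:1],q[:,1:2],cv2.INTER_LINEAR).mean())
    s=DE(cost,[(a-l,a+l) for a,l in zip(g,lim)],seed=1,tol=1e-6,maxiter=150)
    return s.x, s.fun/np.mean(G), pts(s.x)
def show(f,q,im):
    for u,v in q: cv2.circle(im,(int(u*2+.5),int(v*2+.5)),0,(0,0,255),-1)
s15=[[[-6.5,-74],[-6.5,68]],[[6.5,-74],[6.5,68]],circ((0,-94.5),13.5)]
s10=[[[-4.8,-58],[-4.8,55]],[[4.8,-58],[4.8,55]],circ((0,-74.5),9)]
key=[[[-20,-60],[-20,45]],[[-12,-60],[-12,42]],[[-20,-60],[-12,-60]],[[-8,59],[20,59]],[[-3,51],[20,51]],[[20,51],[20,59]]]
E
cat > run1.py <<'E'
from fit import *
w1,w2,w3=[pickle.load(open(f"w{i}.pkl","rb")) for i in(1,2,3)]
ims=[cv2.resize(w["color"],None,fx=2,fy=2) for w in (w2,w3)]
for n,w,s,z,g in [("rack_long",1,[rect(44,220)],.008,(.644,-.125,-3)),("cradle",1,[rect(62,114)],.008,(.5866,-.356,0)),("key",1,key,.004,(.458,-.093,53.4)),
 ("s10",1,s10,.0045,(.4316,-.2757,82)),("s15",2,s15,.0055,(.4427,.2687,102.4)),("rack_short",2,[rect(44,170)],.008,(.641,.1247,-6.2)),("holder",2,[rect(62,138)],.006,(.6126,.353,0)),
 ("hub",2,[[[-11,-19],[-11,19]],[[11,-19],[11,19]],[[-4.5,-50],[-4.5,-42]],[[4.5,-50],[4.5,-42]],[[-4.5,50],[-4.5,42]],[[4.5,50],[4.5,42]],[[-4,50],[4,50]],[[-4,-50],[4,-50]]],.021,(.464,.095,27))]:
    f=(w1,w2,w3)[w]; p,c,q=fit(f,s,z,g); show(f,q,ims[w-1]); print(n,p.round(4),round(c,2))
cv2.imwrite("pics/f.png",cv2.resize(np.vstack([ims[0][150:,50:],ims[1][150:,50:]]),(800,1038))[:, :]); 
v=cv2.imread("pics/f.png"); cv2.imwrite("pics/f1.png",cv2.resize(ims[0][300:,100:1020],(800,470))); cv2.imwrite("pics/f2.png",cv2.resize(ims[1][300:,100:1020],(800,470)))
E
python3 run1.py
```

```text
rack_long [ 0.6424 -0.1236 -2.9389] -3.25
cradle [ 0.5912 -0.348  -0.9159] -3.02
key [ 0.458  -0.0938 56.5611] -4.92
s10 [ 0.4313 -0.2749 82.4811] -4.75
s15 [  0.4403   0.2661 102.9108] -5.56
rack_short [ 0.6369  0.1255 -6.5244] -3.39
holder [ 0.6101  0.3546 -0.0319] -3.72
hub [ 0.4569  0.0895 30.9964] -2.47
```

```bash
sed -i 's/(.464,.095,27)/(.464,.095,63)/; s/(.5866,-.356,0)/(.585,-.355,0)/' run1.py; python3 run1.py | egrep 'cradle|hub'
```

```text
cradle [ 0.5912 -0.3476 -0.9144] -3.04
hub [ 0.464   0.0968 62.9916] -3.97
```

View pics/f1.png

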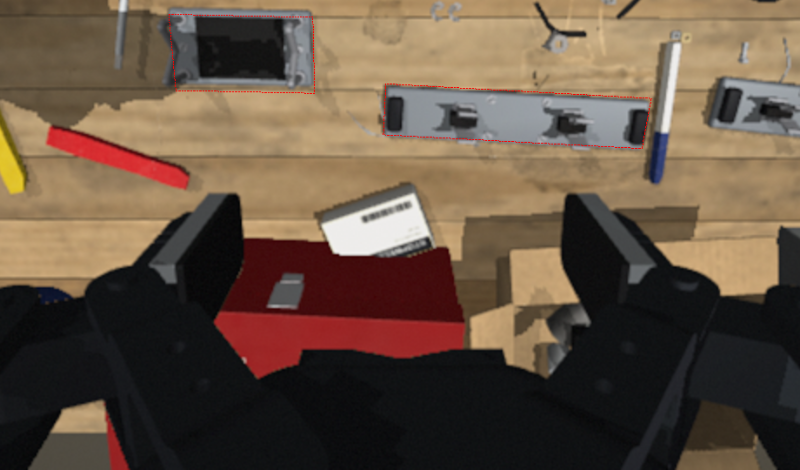

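View pics/f2.png

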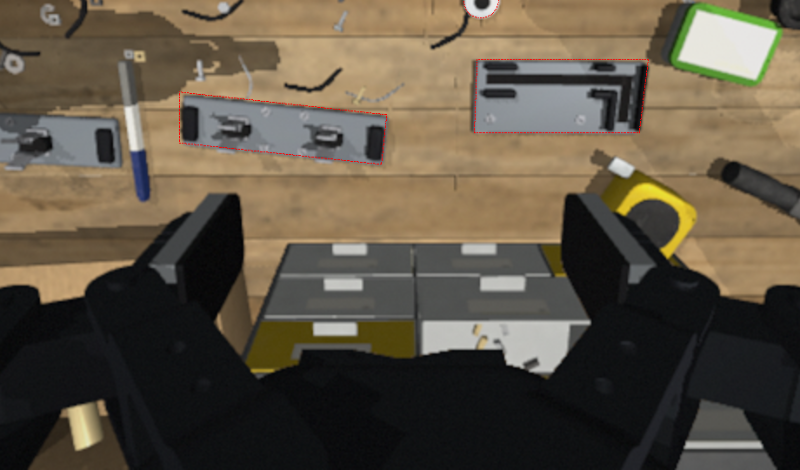

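The outlines fit the racks and holder well. The cradle fit at (245,50) in f1 is about 5 mm off, so I'll redo it later. Now I'll pick up spanner_15.

```bash
python3 -c "
from h import *
print(r.get_obs()['tcp_pos'])
go((.4403,.2661,.06),102.9);go((.4403,.2661,.0095),102.9)"
```

```text
[0.56985439 0.22422089 0.29956458]
shift [5.19  1.668 9.58 ] turn [-0.005  0.002 -1.631] cur yaw 89.9 j7 1.16 clk 4.1
shift [ 5.191  1.669 11.6  ] turn [-0.005  0.002 -1.631] cur yaw 89.9 j7 1.16 clk 4.1
```

```bash
python3 -m creep '{"rows":[[5.19,1.67,8.5,0,0,-1.63,45],[5.19,1.67,8.5,0,0,-1.63,45],[5.19,1.67,8.5,0,0,-1.63,45],[5.19,1.67,8.5,0,0,-1.63,45],[5.19,1.67,9.5,0,0,-1.63,45],[5.19,1.67,9.5,0,0,-1.63,45],[5.19,1.67,9.5,0,0,-1.63,45]]}'
python3 -c "
from h import *
import pickle
f=optics.grab_frame('wrist');pickle.dump(f,open('w4.pkl','wb'));cv2.imwrite('pics/w4.png',f['color'])
from fit import *
print(fit(f,s15[:2],.0055,(.4403,.2661,102.9),(.006,.006,3))[:2])
go((.4403,.2661,.0095),102.9)"
```

```text
clock: 4.97
tcp_pos: [0.4415, 0.2676, 0.0631]
orientation: [-0.353, 3.119, 0.001]
contact_force: [-0.2, 0.0, 0.6]
grip_width: 0.0447
gripper_force: 0.0
(array([  0.43451309,   0.26480147, 102.96374117]), np.float64(-7.141977044811864))
shift [ 0.075 -0.064  2.155] turn [0.006 0.021 0.005] cur yaw 102.9 j7 1.2 clk 5.025
```

View pics/w4.png

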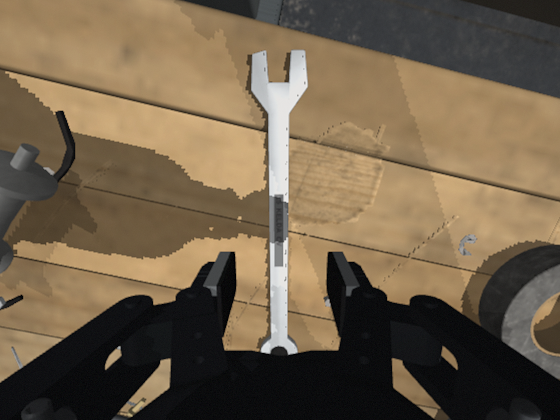

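Here the spanner's jaw tips are at (259,52) and (300,52). I'll use them to check the centre along its length, then grip.

```bash
python3 -c "
from h import *
import pickle
f=pickle.load(open('w4.pkl','rb'))
t=np.radians(102.95)
for p in((259,52),(300,52)):
  X=back(f,p,.006); print(X)
m=(back(f,(259,52),.006)+back(f,(300,52),.006))/2; print(m[:2]-.108*np.array([-np.sin(t),np.cos(t)]))"
python3 -m creep '{"rows":[[0.08,-0.06,1.2,0,0,0,45],[0.08,-0.06,2.1,0,0,0,45],[0.08,-0.06,2.15,0,0,0,45],[0.08,-0.06,2.15,0,0,0,45],[0.08,-0.06,2.15,0,0,0,5],[0.08,-0.06,2.15,0,0,0,5],[0.08,-0.06,2.15,0,0,0,5],[0.08,-0.06,2.15,0,0,0,5],[0.08,-0.06,2.15,0,0,0,5]]}' 100
```

```text
[0.33891864 0.23177206 0.006     ]
[0.33373031 0.25422816 0.006     ]
[0.4415776  0.26720298]
clock: 6.15
tcp_pos: [0.4388, 0.2665, 0.0092]
orientation: [-0.356, 3.12, 0.001]
contact_force: [-1.9, -1.3, 8.4]
grip_width: 0.0082
gripper_force: 98.4
```

```bash
python3 -m creep '{"rows":[[0,0,-0.5,0,0,0,5],[0,0,-2,0,0,0,5],[0,0,-3,0,0,0,5],[0,0,-3,0,0,0,5],[0,0,-3,0,0,0,5]]}'
python3 -c "
from h import *
f=optics.grab_frame('wrist');a=f['color']
g=optics.grab_frame('side')['color'];g=cv2.resize(g[240:340,230:400],None,fx=3,fy=3)
im=np.zeros((420,800,3),np.uint8);im[:,:290]=a[:,135:425];im[:300,290:]=g[:,:510];cv2.imwrite('pics/w5.png',im)
go((.6424,-.1236,.15),-2.9)"
```

```text
clock: 6.78
tcp_pos: [0.4377, 0.2659, 0.0827]
orientation: [0.357, -3.121, 0.0]
contact_force: [0.9, -0.1, -1.8]
grip_width: 0.008
gripper_force: 98.4
shift [ -4.463 -17.024  -2.709] turn [ 3.000e-03 -1.500e-02 -9.256e+00] cur yaw 103.1 j7 1.2 clk 6.875
```

View pics/w5.png

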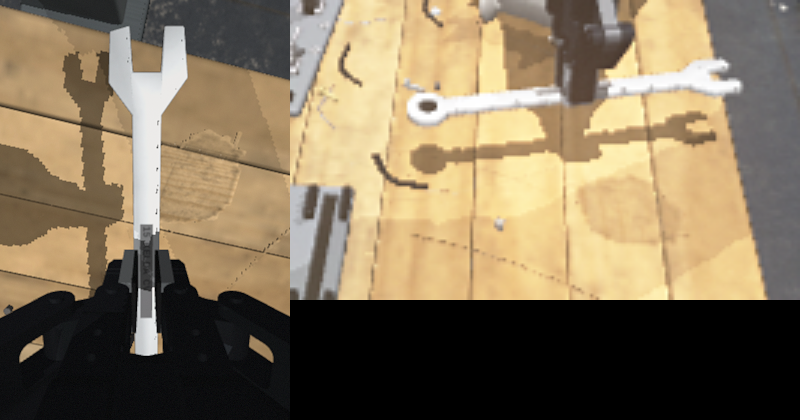

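```bash
python3 -c "
from h import *
f=optics.grab_frame('wrist'); o=r.get_obs(); Rm=Ro.from_rotvec(o['orientation']).as_matrix()
for z in(.0745,.0795):
  m=(back(f,(255,27),z)+back(f,(311,28),z))/2; print(z,Rm.T@(m-o['tcp_pos']))"
```

```text
0.0745 [0.10687466 0.00109657 0.00778735]
0.0795 [0.10549127 0.0010649  0.00278487]
```

```bash
python3 -m creep '{"rows":[[-2,-5,-2.7,0,0,-4,5],[-4.5,-17,-2.7,0,0,-9.25,5],[-4.5,-17,-2.7,0,0,-9.25,5],[-4.5,-17,-2.7,0,0,-9.25,5],[-4.5,-17,-2.7,0,0,-9.25,5],[-4.5,-17,-2.7,0,0,-9.25,5],[-4.5,-17,-2.7,0,0,-9.25,5],[-4.5,-17,-2.7,0,0,-9.25,5],[-4.5,-17,-2.7,0,0,-9.25,5],[-4.5,-17,-2.7,0,0,-9.25,5]]}'
python3 -m creep '{"rows":[[0,0,0,0,0,0,5],[0,0,0,0,0,0,5]]}'
python3 -c "
from h import *
go((.6425,-.1216,.055),-2.9)"
```

```text
clock: 8.18
tcp_pos: [0.6429, -0.1223, 0.1492]
orientation: [2.162, -2.278, -0.004]
contact_force: [0.7, 0.8, -1.8]
grip_width: 0.0076
gripper_force: 98.5
clock: 8.43
tcp_pos: [0.6436, -0.1205, 0.1505]
orientation: [2.166, -2.275, -0.0]
contact_force: [0.1, 0.2, -1.3]
grip_width: 0.0082
gripper_force: 98.5
shift [0.045 0.04  3.819] turn [ 0.003 -0.001  0.014] cur yaw 177.2 j7 2.96 clk 8.425
```

```bash
python3 -m creep '{"rows":[[0,3.7,0,0,0,0.5,5],[0,3.7,0,0,0,2,5],[0,3.7,0,0,0,11.2,5],[0,3.7,0,0,0,11.2,5],[0,3.7,0,0,0,11.2,5],[0,3.7,0,0,0,11.2,5],[0,3.7,0,0,0,11.2,5],[0,3.7,0,0,0,11.2,5],[0,3.7,0,0,0,11.2,5],[0,3.7,0,0,0,11.2,5]]}'
python3 -c "
from h import *
go((.6425,-.1216,.15),-2.9)"
```

```text
clock: 9.68
tcp_pos: [0.5515, -0.1166, 0.1508]
orientation: [0.064, 3.141, -0.001]
contact_force: [-0.0, 0.0, -0.6]
grip_width: 0.0078
gripper_force: 98.7
shift [-3.647 -0.051  0.034] turn [-4.0000e-03 -0.0000e+00 -1.1181e+01] cur yaw 87.7 j7 1.57 clk 9.675
```

```bash
python3 -m creep '{"rows":[[0,0,0,0,0,11.32,5],[0,0,0,0,0,11.32,5],[0,0,0,0,0,11.32,5],[0,0,0,0,0,11.32,5],[-0.5,0,0,0,0,11.32,5],[-1.5,0,0,0,0,11.32,5],[-3.65,-0.05,0,0,0,11.32,5],[-3.65,-0.05,0,0,0,11.32,5],[-3.65,-0.05,0,0,0,11.32,5],[-3.65,-0.05,0,0,0,11.32,5]]}'
python3 -m creep '{"rows":[[0,0,0.5,0,0,0,5],[0,0,1.5,0,0,0,5],[0,0,2.5,0,0,0,5],[0,0,3,0,0,0,5],[0,0,3,0,0,0,5]]}'
python3 -c "
from h import *
f=optics.grab_frame('wrist');s=optics.grab_frame('side')
im=np.zeros((560,800,3),np.uint8);im[:420,:560]=f['color'];
o=r.get_obs();u=proj(s,o['tcp_pos']).astype(int);print(u)
c=s['color'][u[1]-60:u[1]+60,u[0]-60:u[0]+60];im[200:560,440:800]=cv2.resize(c,(360,360));cv2.imwrite('pics/w6.png',im)
go((.6425,-.1216,.0272),-2.9)"
```

```text
clock: 10.92
tcp_pos: [0.6424, -0.1222, 0.1503]
orientation: [-2.275, -2.166, 0.0]
contact_force: [-0.0, -0.2, -0.6]
grip_width: 0.0081
gripper_force: 98.8
clock: 11.55
tcp_pos: [0.6417, -0.1229, 0.0744]
orientation: [-2.279, -2.16, 0.002]
contact_force: [-0.2, -0.2, -1.1]
grip_width: 0.0082
gripper_force: 98.8
[243 176]
shift [ 0.063 -0.023  1.958] turn [ 0.007  0.    -0.023] cur yaw -3.1 j7 0.19 clk 11.65
```

View pics/w6.png

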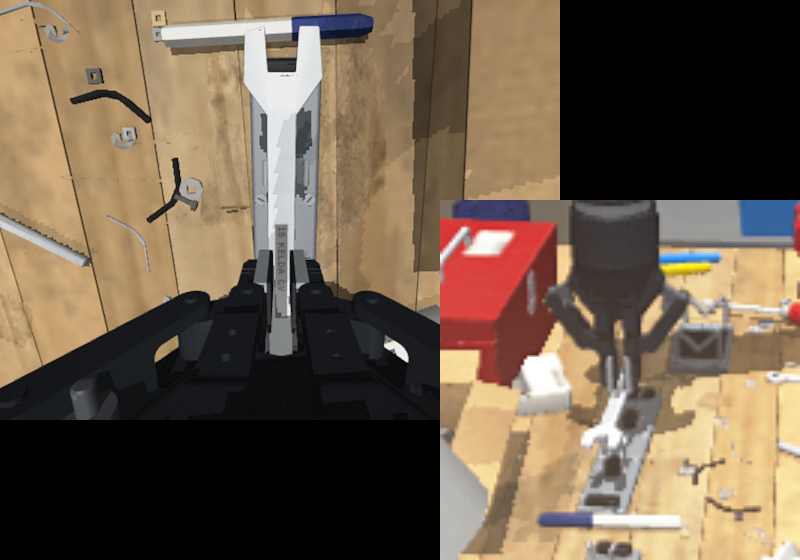

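```bash
python3 -m creep '{"rows":[[0.06,-0.02,0.6,0,0,0,5],[0.06,-0.02,1.0,0,0,0,5],[0.06,-0.02,1.2,0,0,0,5],[0.06,-0.02,1.35,0,0,0,5],[0.06,-0.02,1.5,0,0,0,5],[0.06,-0.02,1.6,0,0,0,5],[0.06,-0.02,1.7,0,0,0,5],[0.06,-0.02,1.7,0,0,0,5]]}'
python3 -m creep '{"rows":[[0,0,0.15,0,0,0,5],[0,0,0.26,0,0,0,5],[0,0,0.26,0,0,0,5]]}'
```

```text
clock: 12.65
tcp_pos: [0.6422, -0.1215, 0.0329]
orientation: [2.281, 2.16, 0.0]
contact_force: [1.9, 0.0, -1.6]
grip_width: 0.0081
gripper_force: 98.7
clock: 13.02
tcp_pos: [0.6421, -0.1214, 0.0273]
orientation: [-2.281, -2.16, -0.0]
contact_force: [-1.5, 0.0, 7.9]
grip_width: 0.0086
gripper_force: 100.0
```

Pressing a little further until it meets the saddles firmly.

```bash
python3 -m creep '{"rows":[[0,0,0.06,0,0,0,5],[0,0,0.1,0,0,0,5],[0,0,0.1,0,0,0,5]]}'
python3 -m creep '{"rows":[[0,0,0.08,0,0,0,5],[0,0,0.08,0,0,0,5]]}'
```

```text
clock: 13.4
tcp_pos: [0.6422, -0.1214, 0.0271]
orientation: [-2.281, -2.16, -0.001]
contact_force: [-7.0, 2.8, 25.8]
grip_width: 0.0079
gripper_force: 102.6
clock: 13.65
tcp_pos: [0.6422, -0.1215, 0.027]
orientation: [-2.281, -2.159, -0.002]
contact_force: [-14.3, 3.3, 41.9]
grip_width: 0.008
gripper_force: 104.7
```

```bash
python3 -m creep '{"rows":[[0,0,-0.2,0,0,0,5],[0,0,-0.2,0,0,0,40],[0,0,-0.2,0,0,0,40],[0,0,-0.2,0,0,0,40],[0,0,-0.2,0,0,0,40],[0,0,-1.2,0,0,0,40],[0,0,-3,0,0,0,40],[0,0,-4.5,0,0,0,60],[0,0,-4.5,0,0,0,60],[0,0,-4.5,0,0,0,60]]}'
python3 - <<'E'
from fit import *
f=optics.grab_frame("wrist");pickle.dump(f,open("w7.pkl","wb"));s=optics.grab_frame("side")
im=np.zeros((560,800,3),np.uint8);im[:420,:560]=f['color']
u=proj(s,(.642,-.122,.02)).astype(int)
c=s['color'][u[1]-45:u[1]+45,u[0]-45:u[0]+45];im[200:560,440:800]=cv2.resize(c,(360,360));cv2.imwrite('pics/w7.png',im)
go((.50,-.27,.2),82.5); go((.4313,-.2749,.06),82.5)
E
```

```text
clock: 14.9
tcp_pos: [0.6415, -0.1213, 0.1339]
orientation: [-2.28, -2.16, 0.001]
contact_force: [0.1, -0.1, -0.9]
grip_width: 0.0599
gripper_force: 0.0
shift [-6.248 -5.318 -2.665] turn [ -0.014  -0.015 -10.7  ] cur yaw -3.1 j7 0.17 clk 15.0
shift [-6.593 -8.037  2.942] turn [ -0.014  -0.015 -10.7  ] cur yaw -3.1 j7 0.17 clk 15.0
```

View pics/w7.png

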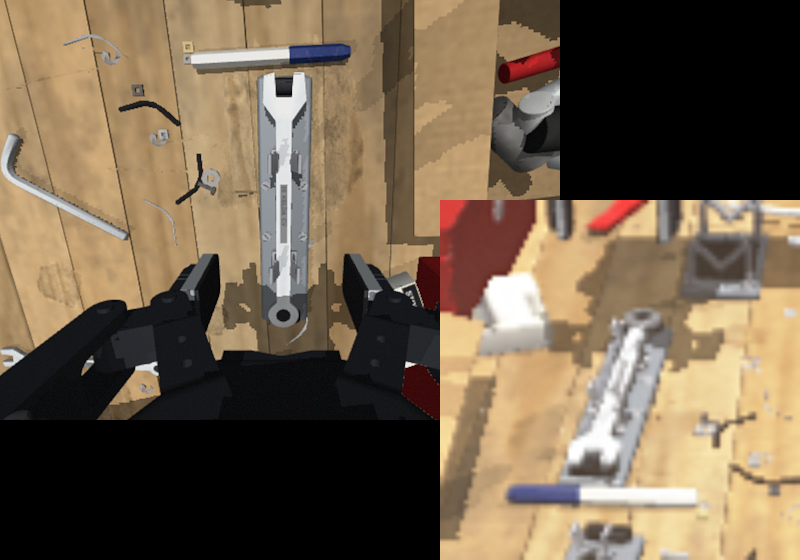

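```bash
python3 -c "
from fit import *
f=pickle.load(open('w7.pkl','rb'))
j=(back(f,(267,73),.024)+back(f,(300,73),.024))/2; e=back(f,(286,328),.024); print(j,e,(j+e)/2,np.linalg.norm(j-e))
print(fit(f,[rect(44,220)],.008,(.6424,-.1236,-2.94),(.004,.004,2))[:2])
"
python3 -m creep '{"rows":[[-4,-5,-1,0,0,-5,60],[-6.6,-8,0,0,0,-10.7,60],[-6.6,-8,0,0,0,-10.7,60],[-6.6,-8,0,0,0,-10.7,60],[-6.6,-8,0,0,0,-10.7,60],[-6.6,-8,0,0,0,-10.7,60],[-6.6,-8,2,0,0,-10.7,45],[-6.6,-8,2.9,0,0,-10.7,45],[-6.6,-8,2.9,0,0,-10.7,45],[-6.6,-8,2.9,0,0,-10.7,45]]}'
python3 - <<'E'
from fit import *
f=optics.grab_frame("wrist");pickle.dump(f,open("w8.pkl","wb"))
print(fit(f,s10[:2],.0045,(.4313,-.2749,82.5),(.006,.006,3))[:2])
j=[[[-10,83.5],[-6,83.5]],[[6,83.5],[10,83.5]]]
p,c,q=fit(f,s10[:2]+j*6,.0045,(.4313,-.2749,82.5),(.006,.006,3)); print(p,c)
o=r.get_obs();print(o["tcp_pos"])
im=cv2.resize(f["color"],None,fx=2,fy=2);show(f,q,im);cv2.imwrite("pics/w8.png",im[:700,280:840])
go((p[0],p[1],.0092),82.5)
E
```

```text
[ 0.64929846 -0.01517373  0.024     ] [ 0.64068301 -0.23024532  0.024     ] [ 0.64499074 -0.12270952  0.024     ] 0.21524408051579758
(array([ 0.64437749, -0.12399041, -2.93212972]), np.float64(-3.22403431855868))
clock: 16.25
tcp_pos: [0.4336, -0.2756, 0.0623]
orientation: [0.212, 3.134, 0.0]
contact_force: [0.6, -0.5, 0.3]
grip_width: 0.0454
gripper_force: 0.0
(array([ 0.43257507, -0.27567792, 81.54157809]), np.float64(-5.652210512168056))
[ 0.43149661 -0.27553837 81.59328377] -5.76457337496585
[ 0.43394435 -0.27571983  0.06279321]
shift [ 0.1   -0.005  2.144] turn [-0.003  0.008 -0.022] cur yaw 82.3 j7 1.83 clk 16.3
```

```bash
python3 -m creep '{"rows":[[0.06,0,1.2,0,0,0.08,45],[0.06,0,2.0,0,0,0.08,45],[0.06,0,2.14,0,0,0.08,45],[0.06,0,2.14,0,0,0.08,45],[0.06,0,2.14,0,0,0.08,3],[0.06,0,2.14,0,0,0.08,3],[0.06,0,2.14,0,0,0.08,3],[0.06,0,2.14,0,0,0.08,3],[0.06,0,2.14,0,0,0.08,3]]}' 100
python3 -m creep '{"rows":[[0,0,-0.5,0,0,0,3],[0,0,-2,0,0,0,3],[0,0,-3,0,0,0,3],[0,0,-3,0,0,0,3],[0,0,-3,0,0,0,3]]}'
python3 - <<'E'
from fit import *
f=optics.grab_frame("wrist");pickle.dump(f,open("w9.pkl","wb"))
o=r.get_obs();Rm=Ro.from_rotvec(o['orientation']).as_matrix()
j=[[[-10,83.5],[-6,83.5]],[[6,83.5],[10,83.5]]]
t=o["tcp_pos"]; yaw=np.degrees(np.arctan2(Rm[1,1],Rm[0,1]))
p,c,q=fit(f,[[[-4.8,15],[-4.8,55]],[[4.8,15],[4.8,55]]]+j*5,t[2]-.0092+.0045,(t[0],t[1],yaw),(.006,.006,3));print(p,c)
print("in tool mm",1000*Rm.T@(np.array([p[0],p[1],t[2]])-t))
im=cv2.resize(f["color"],None,fx=2,fy=2);show(f,q,im);a=cv2.imread("pics/w8.png");im=np.hstack([a,im[:700,280:840]]);cv2.imwrite("pics/w9.png",cv2.resize(im,(800,500)))
print(r.get_obs()["tcp_pos"]); go((.6369,.1255,.12),-6.5)
E
```

```text
clock: 17.42
tcp_pos: [0.4324, -0.2755, 0.0096]
orientation: [0.225, 3.132, -0.001]
contact_force: [-0.4, 1.0, 6.7]
grip_width: 0.0046
gripper_force: 90.6
clock: 18.05
tcp_pos: [0.4314, -0.275, 0.0833]
orientation: [-0.223, -3.133, -0.0]
contact_force: [-0.1, 0.4, -1.6]
grip_width: 0.0045
gripper_force: 89.5
[ 0.43062658 -0.27334278 83.69401395] -4.404516803198963
in tool mm [0.77662061 1.37865187 0.00181357]
[ 0.43120001 -0.27481757  0.08281229]
shift [-5.874 17.018 -1.487] turn [-5.0000e-03 -1.1000e-02  1.1044e+01] cur yaw 81.9 j7 1.83 clk 18.1
```

View pics/w9.png

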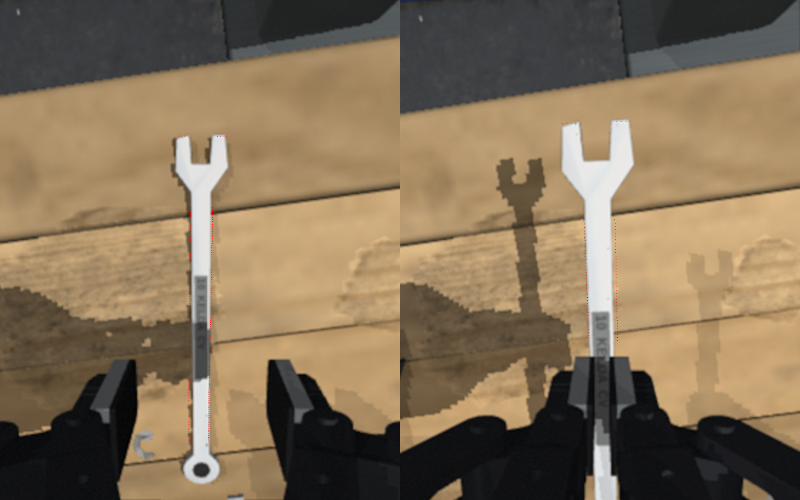

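```bash
python3 -m creep '{"rows":[[0,1,-1.5,0,0,1,3],[-5.87,17,-1.5,0,0,11,3],[-5.87,17,-1.5,0,0,11,3],[-5.87,17,-1.5,0,0,11,3],[-5.87,17,-1.5,0,0,11,3],[-5.87,17,-1.5,0,0,11,3],[-5.87,17,-1.5,0,0,11,3],[-5.87,17,-1.5,0,0,11,3],[-5.87,17,-1.5,0,0,11,3],[-5.87,17,-1.5,0,0,11,3]]}'
python3 -m creep '{"rows":[[0,0,0,0,0,0,3],[0,0,0,0,0,0,3]]}'
python3 - <<'E'
from fit import *
f=optics.grab_frame("wrist");pickle.dump(f,open("w10.pkl","wb"))
for b in ([rect(44,170)],[[[-22,0],[-22,85],[22,85],[22,0]]]):
  print(fit(f,b,.008,(.6385,.1255,-6.5),(.004,.004,2))[:2])
print(r.get_obs()["tcp_pos"]); go((.6368,.1247,.05),-6.5)
E
```

```text
clock: 19.35
tcp_pos: [0.6364, 0.1251, 0.1192]
orientation: [-2.334, -2.102, 0.005]
contact_force: [0.2, -1.1, -0.0]
grip_width: 0.0051
gripper_force: 89.6
clock: 19.6
tcp_pos: [0.6371, 0.1233, 0.1209]
orientation: [-2.338, -2.098, 0.001]
contact_force: [0.0, 0.6, -1.2]
grip_width: 0.0047
gripper_force: 89.6
(array([ 0.6387995 ,  0.12473852, -5.78703009]), np.float64(-3.150299118872911))
(array([ 0.63912429,  0.1247397 , -5.03067536]), np.float64(-3.775995461724162))
[0.63728984 0.12353376 0.12108552]
shift [ 0.045 -0.024  2.843] turn [-0.001  0.001  0.038] cur yaw -6.2 j7 -0.27 clk 19.65
```

```bash
python3 -m creep '{"rows":[[0.03,0.03,1,0,0,0,3],[0.03,0.03,2.2,0,0,0,3],[0.03,0.03,2.6,0,0,0,3],[0.03,0.03,2.8,0,0,0,3],[0.03,0.03,3,0,0,0,3],[0.03,0.03,3.1,0,0,0,3],[0.03,0.03,3.2,0,0,0,3],[0.03,0.03,3.3,0,0,0,3],[0.03,0.03,3.4,0,0,0,3],[0.03,0.03,3.4,0,0,0,3]]}' 120
python3 -m creep '{"rows":[[0,0,0.1,0,0,0,3],[0,0,0.2,0,0,0,3],[0,0,0.3,0,0,0,3],[0,0,0.34,0,0,0,3],[0,0,0.34,0,0,0,3]]}'
```

```text
clock: 20.9
tcp_pos: [0.6384, 0.1255, 0.0361]
orientation: [2.337, 2.099, 0.0]
contact_force: [1.0, 0.1, -0.7]
grip_width: 0.0053
gripper_force: 89.8
clock: 21.52
tcp_pos: [0.6381, 0.1253, 0.0277]
orientation: [-2.337, -2.099, 0.0]
contact_force: [-1.4, -1.2, 1.7]
grip_width: 0.0048
gripper_force: 90.0
```

```bash
python3 -m creep '{"rows":[[0,0,0.05,0,0,0,3],[0,0,0.09,0,0,0,3],[0,0,0.09,0,0,0,3]]}'
python3 -m creep '{"rows":[[0,0,0.07,0,0,0,3],[0,0,0.07,0,0,0,3]]}'
```

```text
clock: 21.9
tcp_pos: [0.6383, 0.1253, 0.0275]
orientation: [-2.337, -2.098, -0.0]
contact_force: [-7.3, -0.8, 19.2]
grip_width: 0.005
gripper_force: 92.7
clock: 22.15
tcp_pos: [0.6383, 0.1253, 0.0274]
orientation: [-2.337, -2.098, -0.001]
contact_force: [-12.4, -2.1, 32.8]
grip_width: 0.0045
gripper_force: 94.7
```

```bash
python3 -m creep '{"rows":[[0,0,-0.15,0,0,0,3],[0,0,-0.15,0,0,0,40],[0,0,-0.15,0,0,0,40],[0,0,-0.15,0,0,0,40],[0,0,-0.15,0,0,0,40],[0,0,-1.2,0,0,0,40],[0,0,-3,0,0,0,40],[0,0,-4.5,0,0,0,60],[0,0,-4.5,0,0,0,60],[0,0,-4.5,0,0,0,60]]}'
python3 - <<'E'
from fit import *
f=optics.grab_frame("wrist");pickle.dump(f,open("w11.pkl","wb"));s=optics.grab_frame("side");s2=optics.grab_frame("scene")
cv2.imwrite("pics/w11.png",f["color"]);cv2.imwrite("pics/s11.png",s["color"]);cv2.imwrite("pics/c11.png",s2["color"])
j=[[[-10,83.5],[-6,83.5]],[[6,83.5],[10,83.5]]]
for z in(.0225,.027,.032): print(z,fit(f,s10+j*3,z,(.638,.1255,-6),(.006,.006,3))[:2])
print(fit(f,[rect(44,170)],.008,(.638,.125,-6),(.006,.006,3))[:2])
go((.45,.08,.2),63)
E
```

```text
clock: 23.4
tcp_pos: [0.6378, 0.1254, 0.1355]
orientation: [-2.337, -2.099, 0.001]
contact_force: [-0.1, -0.2, 0.1]
grip_width: 0.06
gripper_force: 0.0
0.0225 (array([ 0.63918254,  0.12764245, -5.05094638]), np.float64(-4.934156909030219))
0.027 (array([ 0.63949537,  0.13071843, -5.12464336]), np.float64(-4.545412418414936))
0.032 (array([ 0.63894443,  0.12644008, -4.81537569]), np.float64(-3.7582007169862734))
(array([ 0.63895295,  0.12601273, -6.21950486]), np.float64(-3.3841370304539224))
shift [-2.604 -7.262 -2.598] turn [-1.900e-02 -4.000e-03 -8.643e+00] cur yaw -6.1 j7 -0.28 clk 23.55
```

```bash
python3 -c "
from h import *
go((.464,.0968,.16),63)"
python3 -m creep '{"rows":[[0,-1,-1,0,0,-1,60],[-1.13,-6.94,-1,0,0,-8.64,85],[-1.13,-6.94,-1,0,0,-8.64,85],[-1.13,-6.94,-1,0,0,-8.64,85],[-1.13,-6.94,-1,0,0,-8.64,85],[-1.13,-6.94,-1,0,0,-8.64,85],[-1.13,-6.94,-1,0,0,-8.64,85],[-1.13,-6.94,-1,0,0,-8.64,85],[-1.13,-6.94,-1,0,0,-8.64,85]]}' 40
cat > hub.py <<'E'
from fit import *
hubS=[[[-11,-19],[-11,19]],[[11,-19],[11,19]],[[-4.5,50],[-4.5,42]],[[4.5,50],[4.5,42]],[[-4,50],[4,50]],[[-4.5,-50],[-4.5,-42]],[[4.5,-50],[4.5,-42]],[[-4,-50],[4,-50]]]
E
python3 - <<'E'
from hub import *
f=optics.grab_frame("wrist");pickle.dump(f,open("w12.pkl","wb"));cv2.imwrite("pics/w12.png",f["color"])
for S in (hubS,hubS[:2],hubS[2:5]*2+hubS[:2]): print(fit(f,S,.021,(.464,.0968,63),(.008,.008,6))[:2])
print(proj(f,(.464,.0968,.021)))
print(r.get_obs()["tcp_pos"]);go((.464,.0968,.025),63)
E
```

```text
shift [-1.875 -6.773 -1.   ] turn [-1.900e-02 -4.000e-03 -8.643e+00] cur yaw -6.1 j7 -0.28 clk 23.55
clock: 24.68
tcp_pos: [0.4625, 0.1157, 0.1606]
orientation: [-0.738, -3.053, 0.001]
contact_force: [-0.3, 0.4, 0.7]
grip_width: 0.0849
gripper_force: 0.0
(array([ 0.46252246,  0.09012182, 65.91059789]), np.float64(-4.539629884832188))
(array([ 0.45818082,  0.09157946, 65.31377896]), np.float64(-4.777561035004133))
(array([ 0.46232559,  0.08960263, 64.49418977]), np.float64(-5.322669031405223))
[262.77239971 214.66550524]
[0.46255589 0.11580724 0.16073802]
shift [-0.401 -0.648  5.43 ] turn [-0.003 -0.003 -0.019] cur yaw 62.8 j7 0.71 clk 24.725
```

Run:
```python
from hub import *
def seg(f,g,z=.021):
    hsv=cv2.cvtColor(f["color"],cv2.COLOR_BGR2HSV); m=((hsv[...,1]<70)&(hsv[...,2]>70)).astype(np.uint8)
    n,l,st,ce=cv2.connectedComponentsWithStats(m); u=proj(f,g).astype(int)
    k=l[u[1],u[0]]; print("comp",k,st[k],u)
    v,uu=np.nonzero(l==k); 
    X=np.array([back(f,p,z)[:2] for p in zip(uu,v)]); 
    t=np.radians(63.5)
    for _ in range(3):
        ax=np.array([-np.sin(t),np.cos(t)]); pe=np.array([np.cos(t),np.sin(t)])
        a=X@ax; b=X@pe; lo,hi=a.min(),a.max(); mid=(lo+hi)/2
        L=lambda c,w:np.median(b[(a>c-w)&(a<c+w)])
        W=lambda c,w:[np.round(np.ptp(b[(a>c-w)&(a<c+w)])*1000,1)]
        e1,e2=L(lo+.004,.003),L(hi-.004,.003); t+=-np.arctan2(e2-e1,(hi-lo)-.008) 
    print("len",hi-lo,"yaw",np.degrees(t),"ends b",e1,e2,"barrel b",[L(mid+d,.002) for d in(-.012,0,.012)],W(mid,.001),W(lo+.004,.001),W(hi-.004,.001),"ctr",ax*mid+pe*(e1+e2)/2)
for n in("w3","w12","w1"): seg(pickle.load(open(n+".pkl","rb")),(.464,.094,.025))
```

```text
comp 5 [ 153   55   51   80 1546] [175  95]
len 0.10155243340686115 yaw 63.96565304334232 ends b 0.28980654774561065 0.2898007670014666 barrel b [np.float64(0.2889782683246861), np.float64(0.2899091411229334), np.float64(0.289637465679727)] [np.float64(19.9)] [np.float64(8.7)] [np.float64(8.2)] ctr [0.4638353  0.09593281]
comp 84 [ 237  160   49  107 2643] [259 217]
len 0.10164601098118498 yaw 63.58501000531275 ends b 0.291943738539879 0.29194364134316403 barrel b [np.float64(0.29203244916449644), np.float64(0.2919165525391904), np.float64(0.2908603663772366)] [np.float64(19.4)] [np.float64(6.8)] [np.float64(8.9)] ctr [0.46417994 0.09540447]
comp 50 [ 170  141   52   75 1471] [192 179]
len 0.10240407660769624 yaw 63.907790762832235 ends b 0.29013556992578826 0.2901354478151165 barrel b [np.float64(0.2880882494613844), np.float64(0.2885746995783825), np.float64(0.2899310167961037)] [np.float64(16.3)] [np.float64(9.5)] [np.float64(8.4)] ctr [0.46432683 0.09566571]
```

```bash
python3 -c "
from h import *
go((.4642,.0956,.06),63.8)"
python3 -m creep '{"rows":[[-0.4,-0.7,1,0,0,-0.13,85],[-0.4,-0.7,3,0,0,-0.13,70],[-0.4,-0.7,3.9,0,0,-0.13,70],[-0.4,-0.7,4,0,0,-0.13,70],[-0.4,-0.7,4,0,0,-0.13,70]]}'
python3 -c "
from h import *
go((.4642,.0956,.011),63.8)"
```

```text
shift [-0.429 -0.687  4.03 ] turn [-0.003 -0.003 -0.119] cur yaw 62.8 j7 0.71 clk 24.725
clock: 25.35
tcp_pos: [0.4641, 0.096, 0.0616]
orientation: [0.707, 3.06, 0.001]
contact_force: [0.5, 0.8, -0.4]
grip_width: 0.07
gripper_force: 0.0
shift [-0.008 -0.014  2.023] turn [0.003 0.004 0.023] cur yaw 64.0 j7 0.76 clk 25.35
```

```bash
python3 -m creep '{"rows":[[0,0,1,0,0,0,70],[0,0,1.9,0,0,0,70],[0,0,2.02,0,0,0,70],[0,0,2.02,0,0,0,70],[0,0,2.02,0,0,0,15],[0,0,2.02,0,0,0,15],[0,0,2.02,0,0,0,15],[0,0,2.02,0,0,0,15],[0,0,2.02,0,0,0,15],[0,0,2.02,0,0,0,15]]}' 60
python3 -m creep '{"rows":[[0,0,-0.5,0,0,0,15],[0,0,-2,0,0,0,15],[0,0,-4,0,0,0,15],[0,0,-6,0,0,0,15],[0,0,-8,0,0,0,15],[0,0,-8,0,0,0,15],[0,0,-8,0,0,0,15]]}'
python3 -c "
from h import *
go((.63,-.32,.25),90)"
```

```text
clock: 26.6
tcp_pos: [0.4639, 0.0957, 0.011]
orientation: [0.707, 3.061, 0.0]
contact_force: [0.2, -0.5, 5.8]
grip_width: 0.0183
gripper_force: 58.4
clock: 27.48
tcp_pos: [0.4629, 0.0955, 0.2102]
orientation: [-0.706, -3.061, 0.001]
contact_force: [0.3, 0.5, -2.1]
grip_width: 0.0186
gripper_force: 59.0
shift [-13.291 -12.012  -1.592] turn [-3.000e-03 -5.000e-03 -3.248e+00] cur yaw 64.0 j7 0.78 clk 27.475
```

```bash
python3 -m creep '{"rows":[[-13.3,-12,-1.6,0,0,-3.25,15],[-13.3,-12,-1.6,0,0,-3.25,15],[-13.3,-12,-1.6,0,0,-3.25,15],[-13.3,-12,-1.6,0,0,-3.25,15],[-13.3,-12,-1.6,0,0,-3.25,15],[-13.3,-12,-1.6,0,0,-3.25,15],[-13.3,-12,-1.6,0,0,-3.25,15],[-13.3,-12,-1.6,0,0,-3.25,15],[-13.3,-12,-1.6,0,0,-3.25,15],[-13.3,-12,-1.6,0,0,-3.25,15]]}'
python3 -m creep '{"rows":[[0,0,0,0,0,0,15],[0,0,0,0,0,0,15]]}'
python3 - <<'E'
from hub import *
f=optics.grab_frame("wrist");pickle.dump(f,open("w13.pkl","wb"));w2=pickle.load(open("w2.pkl","rb"))
print(r.get_obs()["tcp_pos"],-f["R"].T@f["t"])
a=(.53,.64,-.43,-.28,.00025)
o=[ortho(w,*a,z=.008) for w in(f,w2)]
def g(im):
    return grid(cv2.resize(im,(600,440)).copy(),*a,.00025,.02)
A=cv2.resize(grid(o[0].copy(),*a,.00025,.02),(400,293));B=cv2.resize(grid(o[1].copy(),*a,.00025,.02),(400,293))
w11=pickle.load(open("w11.pkl","rb")); C=cv2.resize(w11["color"][:, 180:400],(220,420))[:300]
D=cv2.resize(f["color"],(400,300)); E=cv2.resize(w11["color"][80:350,150:420],(400,300))
im=np.vstack([np.hstack([A,B]),np.hstack([D,E])]);print(im.shape);cv2.imwrite("pics/last.png",im)
E
```

```text
clock: 28.72
tcp_pos: [0.6303, -0.318, 0.2483]
orientation: [0.002, -3.138, -0.004]
contact_force: [0.1, 0.7, -2.3]
grip_width: 0.0184
gripper_force: 59.0
clock: 28.98
tcp_pos: [0.6311, -0.3184, 0.2505]
orientation: [0.003, -3.141, -0.001]
contact_force: [-0.6, 0.6, -2.5]
grip_width: 0.0188
gripper_force: 59.0
[ 0.63113523 -0.31864667  0.25067117] [ 0.56365076 -0.3183271   0.38511487]Traceback (most recent call last):
  File "<stdin>", line 8, in <module>
TypeError: grid() takes from 6 to 7 positional arguments but 8 were given
```

Run:
```python
from hub import *
f=pickle.load(open("w13.pkl","rb"));w2=pickle.load(open("w2.pkl","rb"));w11=pickle.load(open("w11.pkl","rb"))
a=(.53,.6425,-.43,-.28,.000375)
A,B=[grid(ortho(w,*a,z=.008),*a,.02) for w in(f,w2)]
D=cv2.resize(f["color"],(400,300)); E=cv2.resize(w11["color"][80:350,150:420],(400,300))
im=np.vstack([np.hstack([A,B]),np.hstack([D,E])]);print(im.shape);cv2.imwrite("pics/last.png",im)
```

```text
(600, 800, 3)
```

View pics/last.png

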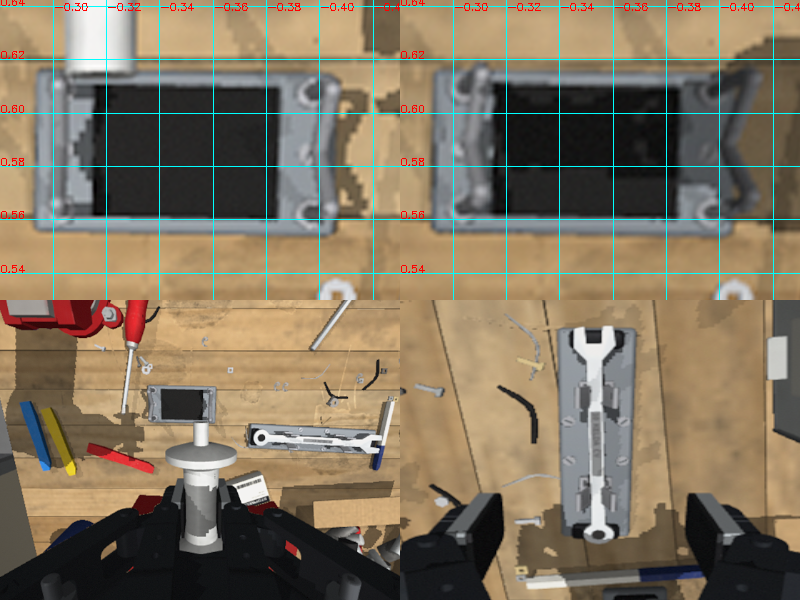

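Both spanners are home, each shank inside its clip leaves. The cradle's base corners are at (38,70), (34,231) and (332,236) in the top-left panel, which puts its centre at about (0.5857, -0.350) with yaw about -1.2°.

```bash
python3 -c "
from h import *
go((.5857,-.350,.12),-1.2)"
python3 -m creep '{"rows":[[1.8,-1.25,0,0,0,11.4,15],[1.8,-1.25,0,0,0,11.4,15],[1.8,-1.25,0,0,0,11.4,15],[1.8,-1.25,0,0,0,11.4,15],[1.8,-1.25,0,0,0,11.4,15],[1.8,-1.25,0,0,0,11.4,15],[1.8,-1.25,1,0,0,11.4,15],[1.8,-1.25,2.5,0,0,11.4,15],[1.8,-1.25,4.5,0,0,11.4,15],[1.8,-1.25,5.2,0,0,11.4,15]]}'
python3 -m creep '{"rows":[[0,0,0,0,0,0,15],[0,0,0,0,0,0,15]]}'
python3 -c "
from h import *
go((.5857,-.350,.046),-1.2)"
```

```text
shift [ 1.82  -1.253  5.226] turn [ 1.000e-03  2.000e-03 -1.109e+01] cur yaw 90.1 j7 2.01 clk 29.025
clock: 30.28
tcp_pos: [0.5847, -0.349, 0.1176]
orientation: [-2.239, -2.197, 0.002]
contact_force: [0.3, 0.3, -1.3]
grip_width: 0.0181
gripper_force: 59.1
clock: 30.52
tcp_pos: [0.5873, -0.3518, 0.1228]
orientation: [2.241, 2.197, 0.002]
contact_force: [0.7, -0.3, -1.3]
grip_width: 0.0184
gripper_force: 59.1
shift [ 0.077 -0.074  3.072] turn [0.023 0.01  0.007] cur yaw -1.1 j7 0.7 clk 30.525
```

```bash
python3 -m creep '{"rows":[[0.06,-0.06,0.8,0,0,0,15],[0.06,-0.06,1.5,0,0,0,15],[0.06,-0.06,2.0,0,0,0,15],[0.06,-0.06,2.4,0,0,0,15],[0.06,-0.06,2.7,0,0,0,15],[0.06,-0.06,2.9,0,0,0,15],[0.06,-0.06,3.0,0,0,0,15],[0.06,-0.06,3.0,0,0,0,15]]}'
python3 -m creep '{"rows":[[0,0,0.05,0,0,0,15],[0,0,0.1,0,0,0,15],[0,0,0.1,0,0,0,15]]}'
```

```text
clock: 31.52
tcp_pos: [0.5847, -0.3494, 0.0456]
orientation: [2.244, 2.198, 0.0]
contact_force: [1.0, -0.8, -1.8]
grip_width: 0.0187
gripper_force: 59.1
clock: 31.9
tcp_pos: [0.5846, -0.3493, 0.043]
orientation: [-2.244, -2.198, -0.0]
contact_force: [0.9, -0.9, -1.9]
grip_width: 0.0181
gripper_force: 59.1
```

```bash
python3 -m creep '{"rows":[[0.01,0.03,0.05,0,0,0,15],[0.01,0.03,0.08,0,0,0,15],[0.01,0.03,0.08,0,0,0,15]]}'; python3 -m creep '{"rows":[[0,0,0.04,0,0,0,15],[0,0,0.06,0,0,0,15],[0,0,0.06,0,0,0,15]]}'
```

```text
clock: 32.28
tcp_pos: [0.5853, -0.3491, 0.0409]
orientation: [-2.244, -2.198, 0.0]
contact_force: [-0.1, -0.4, -1.7]
grip_width: 0.0188
gripper_force: 59.1
clock: 32.65
tcp_pos: [0.5853, -0.3491, 0.0395]
orientation: [-2.244, -2.198, 0.0]
contact_force: [-0.0, 0.2, -1.1]
grip_width: 0.0182
gripper_force: 59.1
```

```bash
python3 -m creep '{"rows":[[0,0,0.04,0,0,0,15],[0,0,0.06,0,0,0,15],[0,0,0.06,0,0,0,15]]}'
python3 - <<'E'
from hub import *
f=optics.grab_frame("wrist");pickle.dump(f,open("w14.pkl","wb"));o=r.get_obs();t=o["tcp_pos"]
print(o["contact_force"],t)
# near flange / stub tip (tool +x = +y world side): bright mask profile along axis
hsv=cv2.cvtColor(f["color"],cv2.COLOR_BGR2HSV)
for d in range(20,64,3):
    X=(t[0],t[1]+d/1000,.034); u=proj(f,X).astype(int); print(d,u,hsv[u[1],u[0]])
E
```

```text
clock: 33.02
tcp_pos: [0.5853, -0.3491, 0.038]
orientation: [-2.244, -2.198, 0.0]
contact_force: [0.3, -0.4, -1.5]
grip_width: 0.0189
gripper_force: 59.1
[ 0.19600939  0.27506673 -1.92005872] [ 0.58531592 -0.34910773  0.03801081]
20 [279 232] [ 23   5 203]
23 [279 226] [ 30   6 171]
26 [279 220] [ 30   4 141]
29 [279 214] [ 30   6 136]
32 [279 207] [ 30   6 127]
35 [278 201] [ 30   6 202]
38 [278 195] [ 30   4 197]
41 [278 188] [ 30   5 196]
44 [278 182] [ 40   4 193]
47 [278 175] [ 23   5 198]
50 [278 168] [120   7 155]
53 [278 162] [108  21 146]
56 [277 155] [105  18 141]
59 [277 148] [ 18  91 166]
62 [277 141] [ 19  89 167]
```

```bash
python3 -m creep '{"rows":[[0,0,0.1,0,0,0,15],[0,0,0.2,0,0,0,15],[0,0,0.3,0,0,0,15],[0,0,0.4,0,0,0,15],[0,0,0.48,0,0,0,15],[0,0,0.48,0,0,0,15]]}'; python3 -m creep '{"rows":[[0,0,0.04,0,0,0,15],[0,0,0.08,0,0,0,15],[0,0,0.08,0,0,0,15]]}'
```

```text
clock: 33.83
tcp_pos: [0.5853, -0.349, 0.0258]
orientation: [-2.244, -2.198, 0.0]
contact_force: [0.1, -0.5, -2.2]
grip_width: 0.0186
gripper_force: 59.1
clock: 34.2
tcp_pos: [0.5854, -0.3493, 0.0244]
orientation: [2.244, 2.198, 0.0]
contact_force: [-1.4, 1.3, 1.3]
grip_width: 0.0185
gripper_force: 59.5
```

```bash
python3 -m creep '{"rows":[[0,0,0,0,0,0,22],[0,0,0,0,0,0,28],[0,0,0,0,0,0,40],[0,0,0,0,0,0,60],[0,0,0,0,0,0,60],[0,0,-1.5,0,0,0,60],[0,0,-3.5,0,0,0,60],[0,0,-5.5,0,0,0,60],[0,0,-5.5,0,0,0,60],[0,0,-5.5,0,0,0,60]]}'
python3 - <<'E'
from hub import *
f=optics.grab_frame("wrist");pickle.dump(f,open("w15.pkl","wb"));s=optics.grab_frame("side");c=optics.grab_frame("scene")
pickle.dump((s,c),open("sc15.pkl","wb"))
for z in (.021,.034,.046):
  print(z,fit(f,hubS[2:]+hubS[:2],z,(.5853,-.3493,-1.2),(.006,.006,4))[:2])
go((.56,.0,.25),56.5)
E
```

```text
clock: 35.45
tcp_pos: [0.5851, -0.3487, 0.1611]
orientation: [-2.244, -2.198, -0.0]
contact_force: [0.0, -0.1, -0.1]
grip_width: 0.06
gripper_force: 0.0
0.021 (array([ 0.5853712 , -0.35458083, -1.27098647]), np.float64(-6.524590869478095))
0.034 (array([ 0.58534358, -0.34895909, -0.95717211]), np.float64(-6.08804446447801))
0.046 (array([ 0.58576077, -0.34335144, -1.74074682]), np.float64(-4.719913602931701))
shift [13.919 -1.279 -3.587] turn [-0.013 -0.018 -7.211] cur yaw -1.2 j7 0.68 clk 35.6
```

```bash
python3 -c "
from h import *
go((.449,-.107,.15),56.5)"
```

```text
shift [ 9.543 -5.619  0.419] turn [-0.013 -0.018 -7.211] cur yaw -1.2 j7 0.68 clk 35.6
```

```bash
python3 -m creep '{"rows":[[1,-2,-0.5,0,0,-1,60],[9.54,-5.62,0,0,0,-7.2,60],[9.54,-5.62,0.4,0,0,-7.2,60],[9.54,-5.62,0.4,0,0,-7.2,45],[9.54,-5.62,0.4,0,0,-7.2,45],[9.54,-5.62,0.4,0,0,-7.2,45],[9.54,-5.62,0.4,0,0,-7.2,45],[9.54,-5.62,0.4,0,0,-7.2,45],[9.54,-5.62,0.4,0,0,-7.2,45]]}'
python3 - <<'E'
from fit import *
f=optics.grab_frame("wrist");pickle.dump(f,open("w16.pkl","wb"));w2=pickle.load(open("w2.pkl","rb"));w3=pickle.load(open("w3.pkl","rb"))
for w in (w2,f):
    print(fit(w,key,.004,(.458,-.0938,56.5),(.006,.006,4))[:2])
    hsv=cv2.cvtColor(w["color"],cv2.COLOR_BGR2HSV); m=((hsv[...,1]<60)&(hsv[...,2]>90)).astype(np.uint8)
    n,l,st,ce=cv2.connectedComponentsWithStats(m); t=np.radians(56.5);R=np.array([[np.cos(t),-np.sin(t)],[np.sin(t),np.cos(t)]])
    g=np.array([.458,-.0938])+R@[-.016,0]; u=proj(w,(*g,.006)).astype(int); k=l[u[1]-2:u[1]+3,u[0]-2:u[0]+3].max(); print(st[k])
    v,uu=np.nonzero(l==k); X=np.array([back(w,p,.006)[:2] for p in zip(uu,v)],np.float32)
    a=(X-[.458,-.0938])@R; L=a[(a[:,1]<.035)]; c=np.polyfit(L[:,1],L[:,0],1); print("leg x at0",c[1],"slope deg",np.degrees(np.arctan(-c[0])),"y",a[:,1].min(),a[:,1].max(),"x",a[:,0].min(),a[:,0].max())
print(r.get_obs()["tcp_pos"])
E
```

```text
clock: 36.72
tcp_pos: [0.4499, -0.1083, 0.1514]
orientation: [-0.911, -3.006, 0.001]
contact_force: [-0.1, -0.2, 0.1]
grip_width: 0.0449
gripper_force: 0.0
(array([ 0.45797372, -0.0937502 , 56.55679502]), np.float64(-4.919574709357887))
[338  35  81  81 822]
leg x at0 -0.016914460199780837 slope deg 0.2288097711794798 y -0.061490910199032814 0.058153250964118865 x -0.021515804456813326 0.020419986612192815
(array([ 0.45739195, -0.09608289, 56.83742556]), np.float64(-5.862479895492493))
[ 275  137   48  126 1390]
leg x at0 -0.016809664117618854 slope deg 0.14357264329187136 y -0.06127247132369105 0.05819947521272716 x -0.021258039604434287 0.020489681475413635
[ 0.44987168 -0.10825705  0.15137712]
```

```bash
python3 -c "
from h import *
go((.4501,-.1087,.0095),56.7)"
python3 -m creep '{"rows":[[0,0,2,0,0,0,45],[0,0,4,0,0,0,40],[0,0,5,0,0,0,40],[0,0,5,0,0,0,40],[0,0,5,0,0,0,40]]}'
python3 -c "
from h import *
go((.4501,-.1087,.0095),56.7)"
```

```text
shift [-0.018 -0.008  5.675] turn [-0.002 -0.001 -0.051] cur yaw 56.3 j7 1.17 clk 36.775
clock: 37.4
tcp_pos: [0.4505, -0.1081, 0.0273]
orientation: [0.909, 3.006, 0.0]
contact_force: [-0.8, 0.5, 0.7]
grip_width: 0.0396
gripper_force: 0.0
shift [ 0.001 -0.031  0.713] turn [ 0.003  0.008 -0.042] cur yaw 56.4 j7 1.25 clk 37.4
```

```bash
python3 -m creep '{"rows":[[0,-0.03,0.5,0,0,-0.04,40],[0,-0.03,0.7,0,0,-0.04,40],[0,-0.03,0.7,0,0,-0.04,3],[0,-0.03,0.7,0,0,-0.04,3],[0,-0.03,0.7,0,0,-0.04,3],[0,-0.03,0.7,0,0,-0.04,3],[0,-0.03,0.7,0,0,-0.04,3]]}' 60
python3 -m creep '{"rows":[[0,0,-0.5,0,0,0,3],[0,0,-2,0,0,0,3],[0,0,-4,0,0,0,3],[0,0,-4,0,0,0,3],[0,0,-4,0,0,0,3]]}'
python3 - <<'E'
from fit import *
f=optics.grab_frame("wrist");pickle.dump(f,open("w17.pkl","wb"))
o=r.get_obs();Rm=Ro.from_rotvec(o['orientation']).as_matrix();t=o["tcp_pos"]
z=t[2]-.0095+.006
hsv=cv2.cvtColor(f["color"],cv2.COLOR_BGR2HSV); m=((hsv[...,1]<60)&(hsv[...,2]>90)).astype(np.uint8)
n,l,st,ce=cv2.connectedComponentsWithStats(m)
u=proj(f,t+Rm@[.035,0,.003]).astype(int);k=l[u[1]-3:u[1]+4,u[0]-3:u[0]+4].max();print(u,k,st[k])
v,uu=np.nonzero(l==k);X=np.array([back(f,p,z) for p in zip(uu,v)]);a=(X-t)@Rm*1000
print("tool mm x",a[:,0].min(),a[:,0].max(),"y",a[:,1].min(),a[:,1].max())
L=a[(a[:,0]>18)&(a[:,0]<45)];c=np.polyfit(L[:,0],L[:,1],1);print("leg y at 0",c[1],"slope deg",np.degrees(np.arctan(c[0])))
go((.59,.34,.12),0)
E
```

```text
clock: 38.28
tcp_pos: [0.4495, -0.1083, 0.0092]
orientation: [0.899, 3.01, 0.0]
contact_force: [-0.2, -0.0, 4.6]
grip_width: 0.0048
gripper_force: 59.1
clock: 38.9
tcp_pos: [0.4492, -0.1083, 0.1093]
orientation: [0.899, 3.01, 0.0]
contact_force: [0.2, 0.5, -0.9]
grip_width: 0.0052
gripper_force: 58.9
[279 200] 38 [ 272  147   93  209 4067]
tool mm x -50.08492982471067 58.883917056029595 y -3.6299873530570608 37.51818237603146
leg y at 0 0.14585293298294663 slope deg 0.6556133746559415
shift [ 5.108 18.089 -0.458] turn [-7.000e-03 -5.000e-03  7.092e+00] cur yaw 56.7 j7 1.21 clk 38.95
```

```bash
python3 -m creep '{"rows":[[0.5,2,-0.4,0,0,1,3],[4.65,18.6,-0.4,0,0,7.1,3],[4.65,18.6,-0.4,0,0,7.1,3],[4.65,18.6,-0.4,0,0,7.1,3],[4.65,18.6,-0.4,0,0,7.1,3],[4.65,18.6,-0.4,0,0,7.1,3],[4.65,18.6,-0.4,0,0,7.1,3],[4.65,18.6,-0.4,0,0,7.1,3],[4.65,18.6,-0.4,0,0,7.1,3],[4.65,18.6,-0.4,0,0,7.1,3]]}'
python3 -m creep '{"rows":[[0,0,0,0,0,0,3],[0,0,0,0,0,0,3]]}'
python3 - <<'E'
from fit import *
f=optics.grab_frame("wrist");pickle.dump(f,open("w18.pkl","wb"));w3=pickle.load(open("w3.pkl","rb"))
for w,S in ((w3,[rect(62,138)]),(f,[rect(62,138)]),(f,[[[-31,0],[-31,69],[31,69],[31,0]]]),(w3,[[[-20.5+.5-3.5,-64],[-23.5,62.5],[23.5,62.5]],])):
    print(fit(w,S,.006,(.6105,.3546,0),(.006,.006,3))[:2])
print(r.get_obs()["tcp_pos"]);go((.594,.3546,.06),0)
E
```

```text
clock: 40.2
tcp_pos: [0.6065, 0.3428, 0.1171]
orientation: [2.223, 2.219, -0.006]
contact_force: [0.1, -1.0, -1.7]
grip_width: 0.0051
gripper_force: 59.0
clock: 40.45
tcp_pos: [0.6074, 0.3425, 0.1191]
orientation: [2.225, 2.218, -0.001]
contact_force: [0.1, -0.1, -0.2]
grip_width: 0.005
gripper_force: 59.0
(array([ 0.61009332,  0.35455357, -0.03464598]), np.float64(-3.718814043043353))
(array([ 0.61097356,  0.35250852, -0.86323451]), np.float64(-3.8274091773688754))
(array([ 0.61097688,  0.35249894, -0.88089393]), np.float64(-4.550197799751781))
(array([ 0.61546219,  0.3605989 , -0.02401297]), np.float64(-5.577169422940616))
[0.60745003 0.34295358 0.11924043]
shift [ 0.465 -0.539  2.37 ] turn [-0.001  0.001 -0.02 ] cur yaw -0.2 j7 -0.38 clk 40.5
```

```bash
python3 -m creep '{"rows":[[0,-2,-1,0,0,0,3],[0,-4.3,-3.2,0,0,0,3],[0,-4.3,-3.2,0,0,0,3],[0,-4.3,-3.2,0,0,0,3],[0,-4.3,-3.2,0,0,0,3]]}'
python3 - <<'E'
from fit import *
f=optics.grab_frame("wrist");pickle.dump(f,open("w19.pkl","wb"));w3=pickle.load(open("w3.pkl","rb"));w1=pickle.load(open("w1.pkl","rb"))
print([proj(f,(.6105+a*.031,.3546+b*.069,.006)).round() for a in(-1,1) for b in(-1,1)])
for w,S in ((f,[rect(62,138)]),(f,[rect(62,138)[1:3]]),(f,[rect(62,138)[:2]]),(f,[rect(62,138)[2:4]]) ):
    print(fit(w,S,.006,(.6105,.3546,0),(.006,.006,3))[:2])
# dark channel marks segmentation: low V pixels in rectified view at z=.006
for w in (f,w3):
    a=(.57,.65,.27,.44,.0005); im=cv2.cvtColor(ortho(w,*a,z=.006),cv2.COLOR_BGR2HSV)
    m=((im[...,1]<75)&(im[...,2]>60)|(im[...,2]<60)).astype(np.uint8); m=cv2.morphologyEx(m,cv2.MORPH_OPEN,np.ones((9,9)))
    n,l,st,ce=cv2.connectedComponentsWithStats(m);k=1+st[1:,4].argmax();c,s,an=cv2.minAreaRect(np.argwhere(l==k)[:,::-1].astype(np.float32).copy())
    print("rect",.65-c[1]*.0005,.44-c[0]*.0005,np.array(s)*.5,an)
print(r.get_obs()["tcp_pos"])
E
```

```text
clock: 41.12
tcp_pos: [0.5006, 0.3436, 0.1982]
orientation: [2.224, 2.218, -0.001]
contact_force: [0.1, 0.0, -0.7]
grip_width: 0.0049
gripper_force: 59.0
[array([350., 243.]), array([359., 115.]), array([405., 243.]), array([420., 115.])]
(array([ 0.60980992,  0.35285287, -0.63042797]), np.float64(-4.172261909261756))
(array([ 0.60953062,  0.35354484, -0.12219569]), np.float64(-3.117614047709451))
(array([ 0.60931439,  0.36059101, -0.63852491]), np.float64(-3.28528782710123))
(array([ 0.60998526,  0.35257837, -0.08592406]), np.float64(-6.8684417029993865))
rect 0.6059141464233398 0.35308146667480467 [137.16529846  71.41152191] 0.43078720569610596
rect 0.6106486358642579 0.35348431396484375 [141.02410889  62.81602859] 0.4735080301761627
[0.50057198 0.34343794 0.19786681]
```

```bash
python3 -c "
from h import *
go((.5942,.3533,.06),-.2)"
python3 -m creep '{"rows":[[0.38,2.5,2,0,0,0,3],[0.38,3.74,4,0,0,0,3],[0.38,3.74,5.4,0,0,0,3],[0.38,3.74,5.4,0,0,0,3],[0.38,3.74,5.4,0,0,0,3],[0.38,3.74,5.4,0,0,0,3]]}'
python3 -c "
from h import *
go((.5942,.3533,.026),-.2)"
```

```text
shift [0.413 3.747 5.512] turn [-0.004  0.011  0.006] cur yaw -0.2 j7 -0.52 clk 41.175
clock: 41.92
tcp_pos: [0.5943, 0.3546, 0.0664]
orientation: [2.222, 2.22, 0.005]
contact_force: [0.3, -0.0, -0.6]
grip_width: 0.0048
gripper_force: 59.1
shift [-0.055 -0.009  1.615] turn [ 0.02  -0.016  0.018] cur yaw -0.1 j7 -0.37 clk 41.925
```

```bash
python3 -m creep '{"rows":[[-0.05,0,0.6,0,0,0,3],[-0.05,0,1.2,0,0,0,3],[-0.05,0,1.5,0,0,0,3],[-0.05,0,1.6,0,0,0,3],[-0.05,0,1.6,0,0,0,3]]}'
python3 -m creep '{"rows":[[0,0,0.1,0,0,0,3],[0,0,0.2,0,0,0,3],[0,0,0.25,0,0,0,3],[0,0,0.25,0,0,0,3]]}'
python3 -m creep '{"rows":[[0,0,0.1,0,0,0,3],[0,0,0.15,0,0,0,3],[0,0,0.15,0,0,0,3]]}'
```

```text
clock: 42.55
tcp_pos: [0.5934, 0.3524, 0.0239]
orientation: [2.223, 2.22, -0.0]
contact_force: [-0.0, 0.6, -0.0]
grip_width: 0.0052
gripper_force: 59.1
clock: 43.05
tcp_pos: [0.5933, 0.3524, 0.0177]
orientation: [-2.223, -2.22, 0.0]
contact_force: [-0.2, 0.4, -1.5]
grip_width: 0.0049
gripper_force: 59.1
clock: 43.42
tcp_pos: [0.5936, 0.3526, 0.0153]
orientation: [-2.223, -2.22, -0.001]
contact_force: [-2.6, -1.7, 8.3]
grip_width: 0.0045
gripper_force: 60.0
```

It reached the floor height without touching the guides. Releasing and retreating.

```bash
python3 -m creep '{"rows":[[0,0,-0.06,0,0,0,3],[0,0,-0.06,0,0,0,10],[0,0,-0.06,0,0,0,20],[0,0,-0.06,0,0,0,30],[0,0,-0.06,0,0,0,30],[0,0,-1.5,0,0,0,30],[0,0,-3.5,0,0,0,30],[0,0,-5.5,0,0,0,60],[0,-2,-6.5,0,0,0,60],[0,-4,-7.5,0,0,0,60]]}'
python3 -m creep '{"rows":[[0,0,0,0,0,0,60],[0,0,0,0,0,0,60]]}'
python3 - <<'E'
from fit import *
f=optics.grab_frame("wrist");pickle.dump(f,open("w20.pkl","wb"))
print(fit(f,key,.010,(.610,.353,-.2),(.008,.008,4))[:2],fit(f,[rect(62,138)],.006,(.6105,.3535,-.3),(.006,.006,3))[:2])
# same-key fit at bench height vs seated height scores
for z in(.010,.016,.02):print(z,fit(f,key,z,(.610,.353,-.2),(.008,.008,4))[:2])
hsv=cv2.cvtColor(f["color"],cv2.COLOR_BGR2HSV)
print(r.get_obs()["tcp_pos"])
s,c=optics.grab_frame("side"),optics.grab_frame("scene")
# hub still in the cradle: side/scene brightness at axle point, before/after
s0,c0=pickle.load(open("sc15.pkl","rb"))
for a,b,n in((s,s0,"side"),(c,c0,"scene")):
    u=proj(a,(.5853,-.349,.034)).astype(int);print(n,cv2.absdiff(a["color"],b["color"])[u[1]-12:u[1]+12,u[0]-12:u[0]+12].mean())
E
```

```text
clock: 44.68
tcp_pos: [0.4925, 0.3525, 0.2026]
orientation: [-2.224, -2.219, -0.002]
contact_force: [-0.7, 1.2, 1.0]
grip_width: 0.0599
gripper_force: 0.0
clock: 44.92
tcp_pos: [0.4937, 0.3526, 0.2017]
orientation: [2.223, 2.22, 0.001]
contact_force: [0.4, 0.3, -0.2]
grip_width: 0.0601
gripper_force: 0.0
(array([0.61063887, 0.35351211, 2.5788791 ]), np.float64(-5.564235171022025)) (array([ 0.60980424,  0.35273504, -0.59975122]), np.float64(-4.465149900196917))
0.01 (array([0.61063887, 0.35351211, 2.5788791 ]), np.float64(-5.564235171022025))
0.016 (array([0.6087797 , 0.35361402, 2.7898876 ]), np.float64(-5.471155503348568))
0.02 (array([0.60761736, 0.35370373, 2.81862433]), np.float64(-5.4332315541534095))
[0.49409097 0.35220664 0.20131757]
side 47.595486111111114
scene 6.0405092592592595
```

Run:
```python
from fit import *
f=pickle.load(open("w20.pkl","rb"))
a=(.57,.65,.27,.44,.0005); im=ortho(f,*a,z=.012); v=im.max(2)
# per y-column, print V profile in x near long leg: location of brightest band
for y in (.30,.31,.32,.33,.345,.36,.375,.39,.40):
    c=int((.44-y)/.0005); p=v[:,c-2:c+3].mean(1); print(y,[int(q) for q in p[70:140:4]])
for x in (.60,.61,.62,.63):
    k=int((.65-x)/.0005); p=v[k-2:k+3].mean(0); print("x",x,[int(q) for q in p[10:90:4]])
```

```text
0.3 [154, 152, 146, 73, 36, 35, 12, 97, 147, 153, 195, 210, 156, 80, 112, 34, 34, 20]
0.31 [153, 154, 144, 64, 35, 35, 16, 99, 143, 132, 206, 211, 154, 76, 89, 27, 34, 15]
0.32 [155, 150, 139, 137, 138, 142, 151, 156, 149, 125, 213, 214, 144, 72, 134, 135, 137, 151]
0.33 [155, 155, 154, 154, 154, 153, 154, 150, 133, 124, 216, 218, 147, 99, 162, 153, 153, 153]
0.345 [153, 154, 155, 154, 154, 154, 155, 151, 140, 132, 227, 219, 145, 109, 153, 154, 154, 152]
0.36 [152, 153, 153, 154, 154, 154, 153, 155, 136, 134, 235, 220, 151, 120, 148, 154, 154, 151]
0.375 [152, 151, 151, 153, 155, 154, 155, 154, 128, 126, 238, 216, 162, 127, 129, 155, 155, 149]
0.39 [111, 109, 88, 32, 42, 33, 33, 143, 124, 131, 236, 217, 181, 131, 30, 42, 29, 32]
0.4 [118, 118, 117, 111, 78, 85, 110, 121, 183, 236, 220, 196, 145, 118, 154, 153, 153, 144]
x 0.6 [187, 186, 185, 173, 161, 162, 160, 38, 40, 47, 82, 108, 72, 212, 216, 233, 234, 144, 151, 133]
x 0.61 [198, 200, 199, 186, 173, 170, 167, 48, 37, 48, 80, 116, 212, 223, 235, 166, 74, 136, 50, 46]
x 0.62 [189, 191, 189, 174, 161, 162, 166, 56, 39, 35, 63, 129, 213, 222, 202, 130, 78, 138, 49, 43]
x 0.63 [190, 188, 185, 171, 156, 151, 146, 59, 35, 36, 70, 120, 159, 198, 173, 136, 141, 136, 62, 40]
```

```bash
python3 -c "
from h import *
print(r.hand_in())"
```

```text
the job is handed in; nothing more can be done
None
```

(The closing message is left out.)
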